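# Pin the specimen grip into the load-cell fork of a tensile stand

### The arm

A 6-joint arm with a two-finger parallel gripper is mounted at the origin on the work surface. World frame = base frame: x ahead of the robot, y to its left, z up, the work surface at z = 0. Lengths are in m, angles in rad, forces in N, time in s.
With the tool pointing down it reaches from about 0.35 to 0.975 m from the base axis. Payload 4.9 kg.
Tool frame: the origin (TCP) lies midway between the tips of the shut fingers; the grasp point (between the pads) lies 19 mm behind it; z points along the fingers, y is the direction in which the jaws open and shut (so a half turn about z gives the same grasp; the last joint's range is limited). The gripper opens to 85 mm and grips with 20 to 120 N. Pads are 22 mm wide; open, the fingers measure 114 mm over their backs; the gripper's body (76 mm by 85 mm) begins 54 mm behind the grasp point. The pads swing forward as they close: fully open they stand 13 mm farther back than shut.
Start: joints at [-1.237, 0.053, 1.613, -0, 1.476, -0.119], TCP at [0.273, -0.562, 0.231] pointing down, gripper open.
Joint ranges: [-3.01, 3.01], [-1.01, 2.22], [0.06, 2.58], [-1.02, 4.17], [0.09, 2.62], [-3.14, 3.14]. Speed limits (rad/s): [2.57, 2.57, 3.14, 3.14, 3.14, 3.14].

### API

Orientations are given as a rotation vector (axis times angle).
In Python, from station import ctrl gives the robot as it stands.
- The arm moves only by the tool drive_tool, never from a script. Its argument "moves" is one flat list of numbers, 7 for each row, row after row: the turn, a rotation vector about the world's x, y, z in degrees, then the shift along the world's x, y, z in m, then the closure, from 0 (fully open) to 1 (shut). A call has exactly 5 rows; each row shifts and turns the commanded pose from where the row before left it; what a row does not reach is not made up. A row lasts 1/8 s, in which the tool goes at most 62.5 mm and 10.7 degrees, less where a joint would pass 70% of its speed; a pose out of reach is approached as far as the arm can. A call is refused whole if a number of a shift passes 0.0625 or a number of a turn 10.7, either way. A call with a gripper value outside its range is refused whole. The fingers move at their own pace and stop on an object; "newtons" is the grip in N (left out, the last holds). Time passes only in rows, so rows that do not move let the fingers close, or fill a call up. It gives the time, the measured TCP pose, the force and the opening at its end, in the units of the state.
- ctrl.get_obs(): the state, without advancing time (a new reading comes with each control period).
- ctrl.get_image(name): name is "side" or "top" or "wrist"; returns the picture (480x640x3 uint8, red, green, blue); there is no depth.
- ctrl.get_calibration(name): a dict with "fx", "fy", "cx", "cy" (pixels), "k1" (the pictures are not rectified: a ray, as slopes to the right and down, at radius r is drawn at 1 + k1 r^2 times it, then the intrinsics apply), "rvec" (rotation vector, rad) and "tvec" (3), from world to camera coordinates, as OpenCV has them; the wrist camera has in their place "T_tool_cam" (4x4, takes a point from camera to tool coordinates, whose origin is the TCP and whose axes are the flange's). Camera axes: x right, y down, z forward; pixel columns grow to the right and rows downward; lengths in m; the calibration is good to about 2 mm. A picture is of the moment at which its call begins: read the wrist's pose just before it. get_calibration takes no time and is no camera call.
- ctrl.finish_job(): hands the job in, once; it reports no verdict.
The state is a dict: "t": time; "q": joint angles; "dq": joint speeds; "effort": joint torques, N m; "tool_pos": TCP position; "tool_rot": TCP orientation; "contact_force": force on the tool from outside, world axes, zero at the start; "wrist_torque": the same for the moment, N m; "opening": finger opening in m.
Only numpy, scipy, OpenCV 4.12 (cv2) and the standard library are available. Lean on these libraries where they do the work, as an engineer would, in place of code of your own. Each camera call takes 0.05 s, during which the arm holds its last target.

### The job

Fit the loose specimen grip to the tensile stand: lay it on the stand's black rest with its drilled tang between the two ears of the fork, and put the long pin from the tray through both ears and the eye of the tang until its head sits home against the ear. The fork hangs on a load cell, so feel the pin in and do not force it. Leave the short pin, the beaker and the bottle where they are.

Things in the scene. Friction and masses are not known exactly. Their poses are not given: they have to be found in the camera images.
- stand: The fixed horizontal tensile stand; origin under the centre of its aluminium bed (120 mm in x, 360 mm in y, 20 mm high). y runs along the pull axis towards the load cell, z up. End block (92 mm high) from y = 140 mm, load cell (46 mm round) from 106 to 140 mm, then the fork, the rest, and from y = -112 mm on a carriage up to 94 mm high with the other grip and a crank.
- fork (a point): Fork on the load cell: middle of the gap between its two upright steel ears, on their holes' axis, 59 mm above the bench. x along the hole axis (away from the robot), y to the load cell, z up. Gap 25 mm; ears 12 mm thick, outer faces at x = -24.5 and 24.5 mm, 18 mm up and down from here, to y = -18 mm, open there and at top and bottom; solid root from y = 21 mm. Holes 17.5 mm.
- ear_near (a point): Mouth of the hole on the outer face of the ear nearer the robot (24.5 mm towards -x from the middle of the fork); axes as the fork.
- ear_far (a point): Mouth of the hole on the outer face of the farther ear (24.5 mm towards +x from the middle of the fork); axes as the fork.
- rest (a point): Centre of the top of the stand's black plastic rest, on which the grip's block lies: 34 mm wide in x, 56 mm long in y, its top 34 mm above the bench, 61 mm towards -y from the fork. Axes as the fork.
- grip_body (a point): Loose aluminium specimen grip (0.34 to 0.59 kg) lying flat on the bench: middle of its block, 22 mm above the underside. Block 40 mm wide (x), 44 mm high, from y = -42 to 24 mm. A 24 mm black knob on top at y = -21 mm reaches 41 mm above here. A steel tang 20 mm thick (x), 30 mm high, with a cross hole (the eye) juts out towards +y.
- grip_eye (a point): Centre of the 19 mm eye in the grip's tang, 52 mm towards +y from the middle of the block, at the same height; the hole runs along x; the tang ends 17.5 mm past it. With the grip on the rest the eye is 3 mm lower than the ear holes: the pin's tapered nose has to lift the tang as it enters, against part of the grip's weight.
- pin_shank (a point): Long steel pin (0.14 to 0.21 kg), lying level in a tray pocket: half-way along its bare shank. x along its axis to the nose. Shank 16 mm thick, 80 mm from under the head to the tip, the last 11 mm tapering to 6 mm; knurled head 28 mm across, 16 mm long, at x = -56 to -40 mm. Only the shank from x = -30 to 10 mm is free to the fingers; head and nose are sunk in the pocket.
- pin_seat (a point): Point on the long pin's axis at the underside of its head, which comes to lie on the ear, 40 mm towards -x from half-way along the shank; x to the nose.
- pin_tip (a point): Tip of the long pin's tapered nose; x along the axis, away from the head.
- tray: Fixed grey plastic tray, 130 (x) by 150 mm (y), 34 mm high, with two pin pockets along x, 36 mm either side of its middle; origin under its centre. A finger channel 40 mm wide runs right across it along y (x = -31 to 9 mm); its floor is 4 mm and the pins' axes are 26.5 mm above the bench. Which pin lies on which side varies.
- short_pin_mid (a point): Spare short pin in the tray's other pocket, 72 mm from the long one: middle of its 42 mm shank, which is too short for this fork; otherwise like the long pin. To be left alone.
- beaker: Bystander: glass beaker, 72 mm across, 95 mm high; origin at the centre of its underside.
- reagent: Bystander: brown reagent bottle, 64 mm across, 150 mm high; origin at the centre of its underside.
Things that resemble listed ones, but are neither listed nor needed, are in the scene too. What is shaped like the part that bears pin_shank but turquoise is not meant. Leave any yellow look-alike of the part that bears grip_body alone.

How it is judged:
On the way, in this order (a step that is already met when the one before it is completed fails the run):
1. the grip lies on the rest with its tang between the ears, its eye within 8 mm of the ear holes' axis (x of grip_eye in the frame of fork between -0.006 and 0.006 m and y of grip_eye in the frame of fork between -0.008 and 0.008 m and z of grip_eye in the frame of fork between -0.007 and 0.005 m), for 0.2 s.
2. the long pin's nose is in the eye of the tang (all of step 1 and x of pin_tip in the frame of fork between -0.006 and 0.006 m and y of pin_tip in the frame of fork between -0.006 and 0.006 m and z of pin_tip in the frame of fork between -0.006 and 0.006 m).
At the end, for the whole second after the job is handed in: The long pin passes through both ears and the eye, the underside of its head within 3 mm of an ear's face (from either side), the eye within 4 mm of the ear holes' axis, the grip level on its rest to 7 degrees, pin and grip at rest and let go ((distance between pin_seat and ear_near below 0.003 m or distance between pin_seat and ear_far below 0.003 m) and distance between pin_shank and fork below 0.02 m and angle between the x axis of pin_seat and the x axis of fork, either way round below 0.06 rad and x of grip_eye in the frame of fork between -0.004 and 0.004 m and y of grip_eye in the frame of fork between -0.004 and 0.004 m and z of grip_eye in the frame of fork between -0.004 and 0.004 m and angle between grip_body's own z axis and vertical below 0.12 rad and linear speed of each of pin, grip below 0.02 m/s); the robot touches nothing.
It fails at once if the pin is forced against the fork (over 50 N) (contact force between pin and stand above 50 N).
It fails at once if the short pin is moved more than 20 mm (distance of short_pin_mid from where it was at the start of the episode above 0.02 m).
It fails at once if the beaker or the bottle is moved more than 20 mm (distance of any of beaker, reagent from where it was at the start of the episode above 0.02 m).
It also fails if it takes over 72 s, if anything falls off the work surface, if the arm or the gripper's body presses on something with over 40 N, if the wrist force passes 120 N, or if a joint passes its speed limit or range.

## Working session

There is one attempt and no reset: what is moved stays moved. The work goes in short steps, Python scripts to look and compute and a tool call to move; the robot and the scene stay as the last step left them, time stands still between calls to the robot, and variables do not carry over. Pictures are saved under pics/ and viewed, and the job is handed in when it is done.

Besides the shell and the picture viewer there is one more tool, called after ">>>" as name(argument=value, ...) on one line, values as JSON. drive_tool: Moves the arm, as the interface text tells. Its arguments: {"type":"object","properties":{"moves":{"type":"array","items":{"type":"number"}},"newtons":{"type":"number"}},"required":["moves"]}

```bash
ls; mkdir -p pics
python3 - <<'E'
from station import ctrl
import cv2
o=ctrl.get_obs();print(o)
for n in("side","top","wrist"):
    im=ctrl.get_image(n);cv2.imwrite(f"pics/{n}0.png",im[:,:,::-1]);print(n,ctrl.get_calibration(n))
E
```

```text
pics
{'t': 0.0, 'q': array([-1.23700986e+00,  5.34143983e-02,  1.61427380e+00, -2.44836996e-05,
        1.47603114e+00, -1.18986645e-01]), 'dq': array([-0.00056262, -0.00080452, -0.00037414, -0.00232095, -0.00031324,
        0.00125562]), 'effort': array([-1.09820874e-03, -3.93682158e+01, -3.70177495e+01, -2.22439189e-04,
        6.98784730e-03,  2.48194596e-05]), 'tool_pos': array([ 0.27320879, -0.56142856,  0.23003943]), 'tool_rot': array([-3.05937243e+00, -7.04684387e-01,  3.95885388e-04]), 'contact_force': array([0.47102144, 0.52640455, 0.54235559]), 'wrist_torque': array([0.02341862, 0.00139106, 0.01638031]), 'opening': 0.08538043036313121}
side {'fx': 509.4043431904798, 'fy': 509.4043431904798, 'cx': 326.8651590940033, 'cy': 236.15641990523974, 'k1': 0.012377915297771307, 'rvec': array([ 0.01473164, -2.78686216,  1.44215545]), 'tvec': array([0.44787027, 0.0541759 , 1.03008959])}
top {'fx': 544.395641480312, 'fy': 544.395641480312, 'cx': 320.48275463294726, 'cy': 235.03258689894977, 'k1': -0.08069041847931989, 'rvec': array([ 2.1507604 , -2.1778484 ,  0.08877286]), 'tvec': array([0.020891  , 0.44466755, 1.27315081])}
wrist {'fx': 345.029874129111, 'fy': 345.029874129111, 'cx': 318.3030132709332, 'cy': 233.4526595629624, 'k1': -0.05228326076929718, 'T_tool_cam': array([[-3.82417270e-04, -9.51484966e-01, -3.07694999e-01,
         7.87412394e-02],
       [ 9.99999464e-01, -6.79709252e-05, -1.03265816e-03,
         7.03640402e-05],
       [ 9.61644400e-04, -3.07695229e-01,  9.51484483e-01,
        -1.43211878e-01],
       [ 0.00000000e+00,  0.00000000e+00,  0.00000000e+00,
         1.00000000e+00]])}
```

View pics/side0.png

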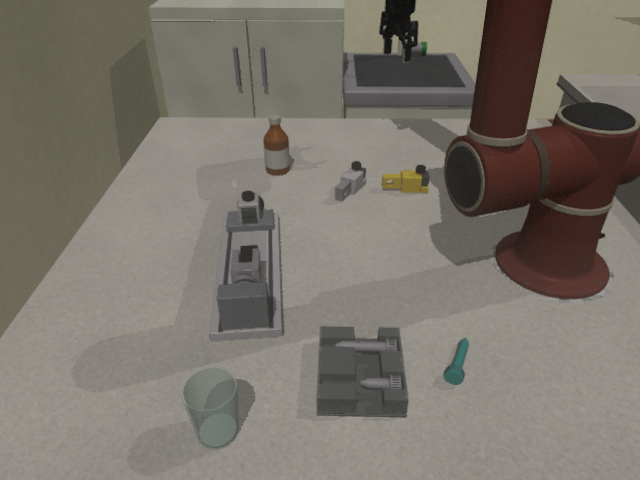

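View pics/top0.png

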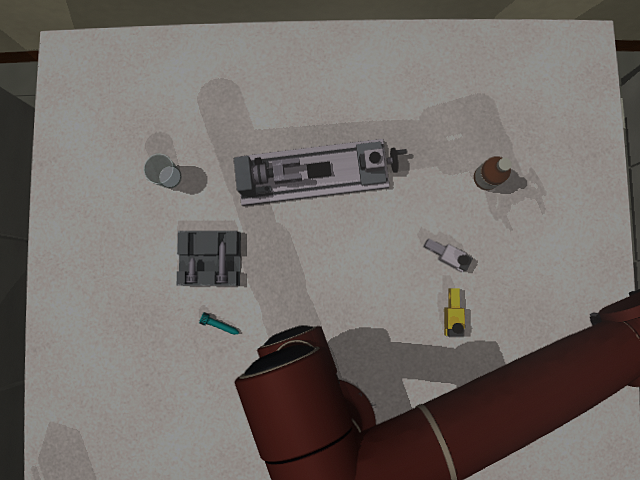

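View pics/wrist0.png

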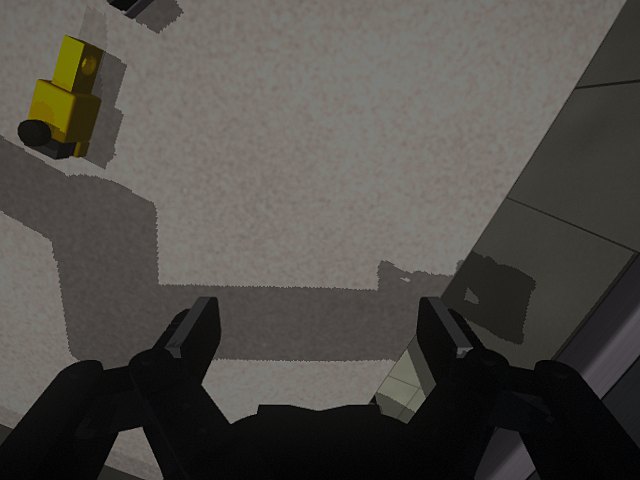

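The top view shows these things:
- **Stand:** around (315,172), with the load cell to the left.
- **Grip candidates:** the grey grip at (448,253), wanted; the yellow one at (455,312), a decoy.
- **Pin candidates:** the long pin at (221,262), wanted; the short pin at (192,270); the turquoise one at (219,323), a decoy.
- **Bystanders:** the beaker at (162,172) and the bottle at (492,172).

Next, close crops to confirm the choice.

```bash
cat > h.py <<'E'
import numpy as np, cv2
from scipy.spatial.transform import Rotation as R
def cam(c,obs=None):
    K=np.array([[c['fx'],0,c['cx']],[0,c['fy'],c['cy']],[0,0,1]])
    if 'rvec' in c:
        Rm=R.from_rotvec(c['rvec']).as_matrix();t=np.array(c['tvec'])
    else:
        T=np.eye(4);T[:3,:3]=R.from_rotvec(obs['tool_rot']).as_matrix();T[:3,3]=obs['tool_pos']
        W=np.linalg.inv(T@c['T_tool_cam']);Rm=W[:3,:3];t=W[:3,3]
    return K,np.array([c['k1'],0,0,0,0.]),Rm,t
def ray(C,px):
    K,d,Rm,t=C
    u=cv2.undistortPointsIter(np.array(px,float).reshape(-1,1,2),K,d,None,None,(3,50,1e-10)).reshape(-1,2)
    D=np.c_[u,np.ones(len(u))]@Rm
    return -Rm.T@t,D/np.linalg.norm(D,axis=1)[:,None]
def onz(C,px,z):
    o,D=ray(C,px);return o+D*((z-o[2])/D[:,2])[:,None]
def tri(C1,p1,C2,p2):
    o1,d1=ray(C1,p1);o2,d2=ray(C2,p2);out=[]
    for a,b in zip(d1,d2):
        s=np.linalg.lstsq(np.c_[a,-b],o2-o1,rcond=None)[0]
        x,y=o1+s[0]*a,o2+s[1]*b;out.append(np.r_[(x+y)/2,np.linalg.norm(x-y)])
    return np.array(out)
def proj(C,P):
    K,d,Rm,t=C
    return cv2.projectPoints(np.array(P,float).reshape(-1,1,3),cv2.Rodrigues(Rm)[0],t,K,d)[0].reshape(-1,2)
def crop(im,x0,y0,w,h,s,name):
    c=cv2.resize(im[y0:y0+h,x0:x0+w,::-1],None,fx=s,fy=s,interpolation=cv2.INTER_CUBIC)
    c=np.clip(c.astype(float)*1.6,0,255).astype(np.uint8)
    cv2.imwrite('pics/'+name+'.png',c)
def load(n): return cv2.imread(f'pics/{n}.png')[:,:,::-1]
E
python3 - <<'E'
from h import *
t=load('top0');s=load('side0')
crop(t,225,125,200,90,4,'t_stand');crop(t,170,220,90,75,8,'t_tray');crop(t,410,225,80,60,8,'t_grip')
a=load('side0');crop(a,200,180,100,165,3,'s_stand');crop(a,310,310,110,110,5,'s_tray');crop(a,320,150,120,60,6,'s_grip')
E
```

```text
(no output)
```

View pics/t_stand.png

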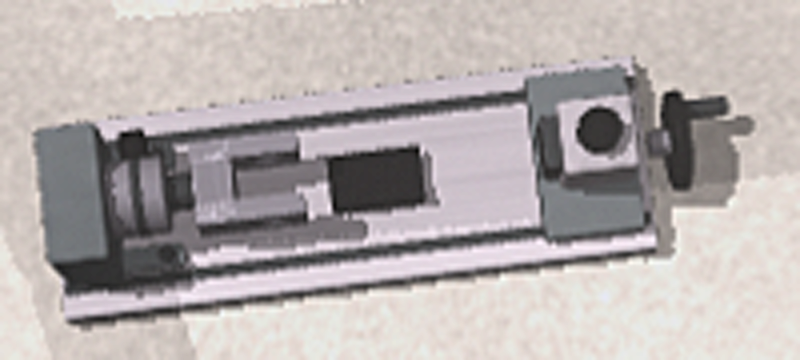

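View pics/t_tray.png

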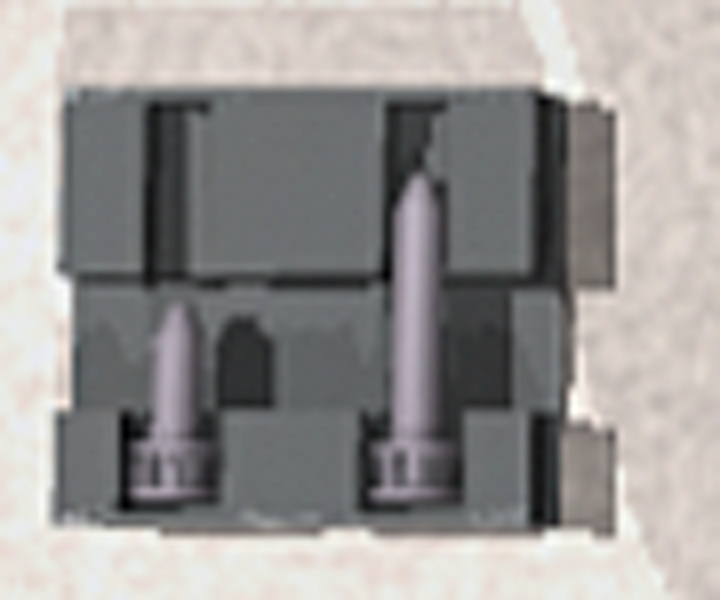

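View pics/t_grip.png

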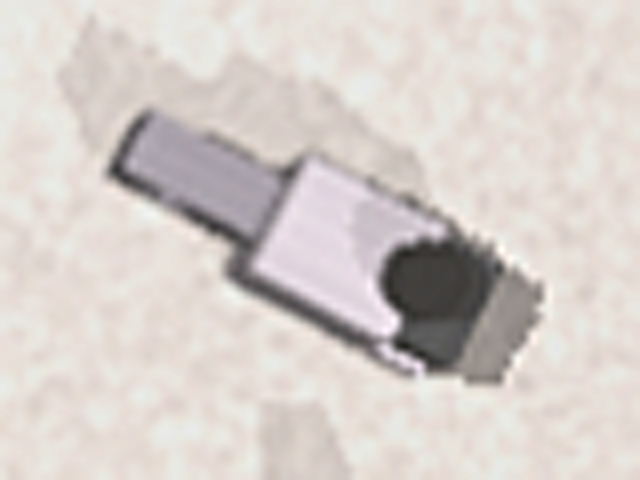

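View pics/s_grip.png

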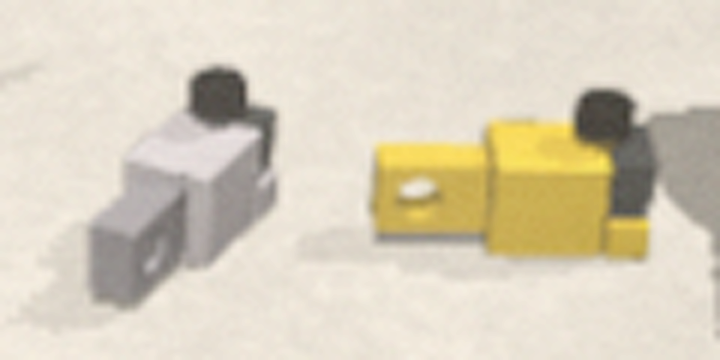

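View pics/s_tray.png

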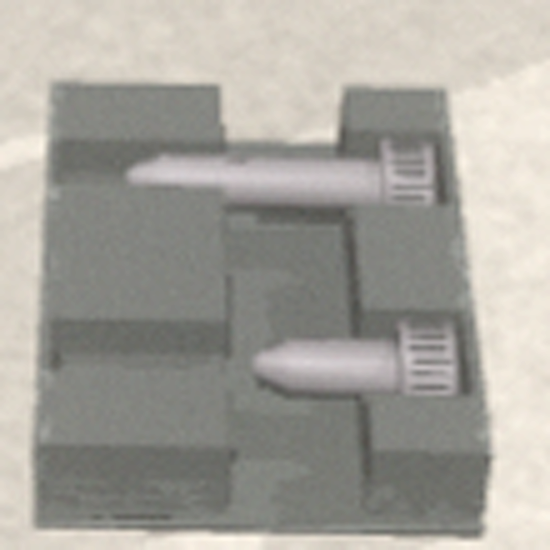

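View pics/s_stand.png

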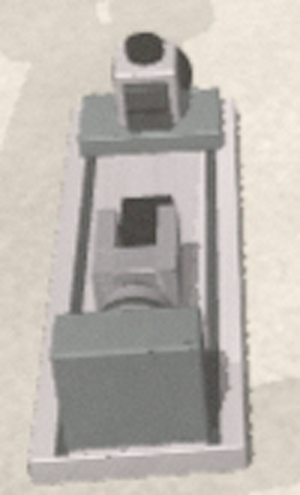

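The crops confirm the choice: the grey grip, tang pointing up-left in the top view, and the long pin in the right-hand pocket with its nose up (+x). Next I compute coarse positions.

```bash
cat >> h.py <<'E'
def fixed():
    from station import ctrl
    return cam(ctrl.get_calibration('top')),cam(ctrl.get_calibration('side'))
E
python3 - <<'E'
from h import *
np.set_printoptions(precision=4,suppress=True)
T,S=fixed()
g=lambda x0,y0,s,pts:[( x0-.5+.5/s+(a)/s, y0-.5+.5/s+b/s) for a,b in pts]
print('grip block-top front corners, tang top end corners')
print(onz(T,g(410,225,8,[(310,153),(250,268)]),.044),onz(T,g(410,225,8,[(150,110),(120,165)]),.037))
print('knob T/S', tri(T,g(410,225,8,[(428,272)]),S,g(320,150,6,[(218,80)])))
print('block corner L T/S (front top left in top view)', tri(T,g(410,225,8,[(250,268),(310,153)]),S,g(320,150,6,[(190,178),(126,158)])))
print('pin tip/seat', onz(T,g(170,220,8,[(420,172),(416,437),(412,470)]),.0265), tri(T,g(170,220,8,[(420,172),(416,430)]),S,g(310,310,5,[(128,175),(382,180)])))
print('stand rest corners top', onz(T,g(225,125,4,[(328,158),(420,148),(425,203),(335,211)]),.034))
print('fork ear ends', onz(T,g(225,125,4,[(298,138),(298,158),(307,199),(307,218)]),.077))
print('bed corners near/far', onz(T,g(225,125,4,[(70,316),(655,250),(632,62)]),.02))
for n,p,z in(('beaker',(162,176),0),('bottle',(488,178),0)): print(n,onz(T,[p],z))
E
```

```text
grip block-top front corners, tang top end corners
[[ 0.4184 -0.2834  0.044 ]
 [ 0.3851 -0.2647  0.044 ]] [[ 0.4323 -0.2381  0.037 ]
 [ 0.4162 -0.2288  0.037 ]]
knob T/S [[ 0.381  -0.3119  0.063   0.0025]]
block corner L T/S (front top left in top view) [[ 0.3886 -0.2653  0.0427  0.0068]
 [ 0.418  -0.2837  0.042   0.0012]]
pin tip/seat [[0.4331 0.2497 0.0265]
 [0.3544 0.2505 0.0265]
 [0.3447 0.2517 0.0265]] [[0.4326 0.2496 0.0274 0.0009]
 [0.3538 0.2507 0.0277 0.0053]]
stand rest corners top [[ 0.6145  0.0463  0.034 ]
 [ 0.6197 -0.0088  0.034 ]
 [ 0.5862 -0.0113  0.034 ]
 [ 0.5822  0.0424  0.034 ]]
fork ear ends [[0.6166 0.0619 0.077 ]
 [0.6048 0.0619 0.077 ]
 [0.5806 0.0569 0.077 ]
 [0.5695 0.057  0.077 ]]
bed corners near/far [[ 0.5235  0.203   0.02  ]
 [ 0.5585 -0.1491  0.02  ]
 [ 0.6745 -0.1382  0.02  ]]
beaker [[0.5991 0.4063 0.    ]]
bottle [[ 0.5821 -0.397   0.    ]]
```

Grip ≈ (0.391,−0.294) with yaw ≈ −29°. Fork ≈ (0.593,0.0775) with yaw ≈ +5.6°. The sizes check out (tang end to knob 89.6 mm against 90.5, bed 354 mm against 360). Moving over the grip.

>>> drive_tool(moves=[0,0,7,0.024,0.053,-0.006,0,0,0,7,0.024,0.053,-0.006,0,0,0,7,0.024,0.053,-0.006,0,0,0,7,0.024,0.053,-0.006,0,0,0,7,0.022,0.055,-0.006,0])

```text
t: 0.78
tool_pos: [0.3918, -0.2932, 0.2009]
tool_rot: [-2.705, -1.598, -0.0]
contact_force: [0.4, 0.2, 0.8]
opening: 0.0855
```

```bash
cat >> h.py <<'E'
def snap(name,cams=('wrist',)):
    import pickle
    from station import ctrl
    for n in cams:
        o=ctrl.get_obs();im=ctrl.get_image(n)
        cv2.imwrite(f'pics/{name}_{n}.png',np.clip(im[:,:,::-1]*1.5,0,255).astype(np.uint8))
        pickle.dump((o,im),open(f'pics/{name}_{n}.pkl','wb'))
    o=ctrl.get_obs()
    Rm=R.from_rotvec(o['tool_rot']).as_matrix()
    np.set_printoptions(precision=4,suppress=True)
    print('t',o['t'],'pos',o['tool_pos'],'yaw',np.degrees(np.arctan2(Rm[1,0],Rm[0,0])),'z',Rm[:,2],'F',o['contact_force'],'open',o['opening'],'q',o['q'])
def wcam(name):
    import pickle
    from station import ctrl
    o,im=pickle.load(open(f'pics/{name}_wrist.pkl','rb'))
    return cam(ctrl.get_calibration('wrist'),o),im
E
python3 -c "
from h import *
snap('g1')"
```

```text
t 0.825 pos [ 0.3933 -0.2872  0.1996] yaw 61.611955155062375 z [ 0.0005  0.0064 -1.    ] F [ 2.5049  4.1758 -0.9611] open 0.08533930242907399 q [-0.7864 -0.2634  1.9586  0.0049  1.4506 -0.2916]
```

View pics/g1_wrist.png

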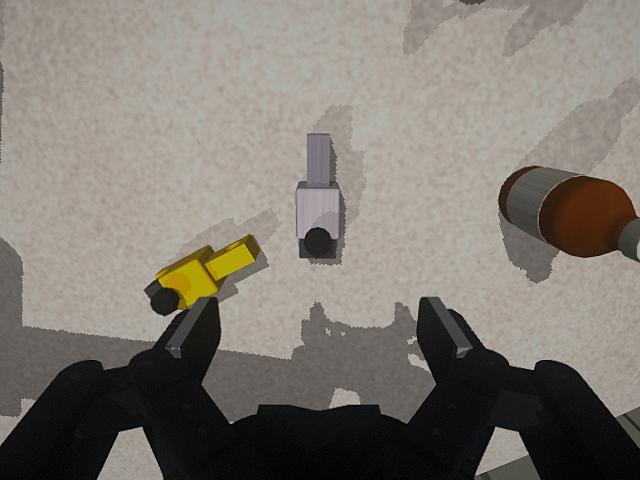

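Run:
```python
from h import *
snap('g2')
crop(wcam('g2')[1],270,110,100,170,4,'g2c')
```

```text
t 0.875 pos [ 0.3924 -0.2902  0.1999] yaw 61.36938598260753 z [-0.0007  0.0029 -1.    ] F [ 0.324  -0.39    0.7471] open 0.08531109550415089 q [-0.7904 -0.2617  1.9566  0.0015  1.4493 -0.2909]
```

View pics/g2c.png

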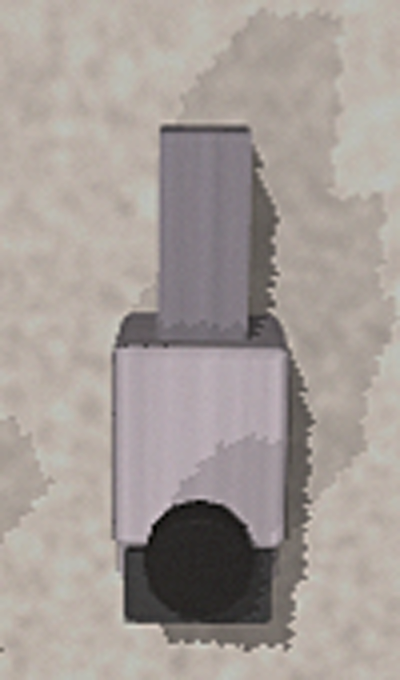

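Run:
```python
from h import *
np.set_printoptions(precision=4,suppress=True)
W,_=wcam('g2');T,S=fixed()
g=lambda x0,y0,s,pts:[( x0-.5+.5/s+a/s, y0-.5+.5/s+b/s) for a,b in pts]
# px in wrist: block front top corners (116,347),(284,347); tang end top (161,132),(250,131); knob (199,558)
b=onz(W,g(270,110,4,[(116,347),(286,347)]),.044);print('block front',b,np.linalg.norm(b[1]-b[0]))
t=onz(W,g(270,110,4,[(160,132),(251,132)]),.037);print('tang end',t,np.linalg.norm(t[1]-t[0]))
k=onz(W,g(270,110,4,[(199,555)]),.063);print('knob',k)
gt=lambda p:g(410,225,8,p)
print('tri block corners W/T',tri(W,g(270,110,4,[(116,347),(286,347)]),T,gt([(250,268),(310,153)])))
print('tri tang corners W/T',tri(W,g(270,110,4,[(160,132),(251,132)]),T,gt([(118,165),(150,110)])))
print('tri W/S',tri(W,g(270,110,4,[(116,347),(286,347)]),S,g(320,150,6,[(190,178),(126,158)])))
ax=t.mean(0)-b.mean(0);print('axis len',np.linalg.norm(ax[:2]),'yaw from +y',np.degrees(np.arctan2(-ax[0],ax[1])))
ax=t.mean(0)-k[0];print('axis2 len',np.linalg.norm(ax[:2]),'yaw',np.degrees(np.arctan2(-ax[0],ax[1])))
d=b[0]-b[1];print('edge yaw',np.degrees(np.arctan2(d[1],d[0]))+180)
u=ax/np.linalg.norm(ax[:2]);print('mid from front',b.mean(0)-.024*u,'from tang',t.mean(0)-.0695*u)
```

```text
block front [[ 0.3858 -0.2632  0.044 ]
 [ 0.4187 -0.281   0.044 ]] 0.03741753781816843
tang end [[ 0.4161 -0.2277  0.037 ]
 [ 0.4334 -0.237   0.037 ]] 0.019617155547842224
knob [[ 0.382  -0.3087  0.063 ]]
tri block corners W/T [[ 0.3854 -0.2642  0.0428  0.0015]
 [ 0.4186 -0.2822  0.044   0.0023]]
tri tang corners W/T [[ 0.4162 -0.2277  0.0393  0.0003]
 [ 0.4327 -0.2373  0.0391  0.0015]]
tri W/S [[ 0.389  -0.2629  0.0449  0.0062]
 [ 0.418  -0.2812  0.0433  0.0012]]
axis len 0.045703929177203395 yaw from +y -29.562451684968337
axis2 len 0.0874522212969497 yaw -29.266649078005234
edge yaw 331.63401152465354
mid from front [ 0.3905 -0.2931  0.0511] from tang [ 0.3908 -0.293   0.0577]
```

Heights by triangulation (0.043–0.044 at the block top, 0.039 at the tang top) agree with a grip lying flat. Its middle is at (0.3906,−0.293) and its yaw is −29°. Descending.

>>> drive_tool(moves=[0,0,0,-0.0005,0.0012,-0.055,0,0,0,0,0,0,-0.055,0,0,0,0,0,0,-0.045,0,0,0,0,0,0,-0.026,0,0,0,0,0,0,-0.012,0], newtons=70)

```text
t: 1.5
tool_pos: [0.3897, -0.2932, 0.0063]
tool_rot: [-2.705, -1.591, 0.002]
contact_force: [0.9, -0.5, 0.4]
opening: 0.0854
```

>>> drive_tool(moves=[0,0,0,0,0,0,0,0,0,0,0,0,0,1,0,0,0,0,0,0,1,0,0,0,0,0,0,1,0,0,0,0,0,0,1], newtons=70)

```text
t: 2.12
tool_pos: [0.3916, -0.2946, 0.0096]
tool_rot: [2.706, 1.592, 0.0]
contact_force: [-0.5, 0.5, 5.5]
opening: 0.0392
```

Run:
```python
from h import *
snap('g3')
```

```text
t 2.175 pos [ 0.3916 -0.2946  0.0096] yaw 60.94945211191813 z [ 0.0012 -0.0015 -1.    ] F [-1.1393 -0.2826  5.5583] open 0.03930807430984358 q [-0.7968 -0.015   2.0834 -0.0002  1.0712 -0.2897]
```

View pics/g3_wrist.png

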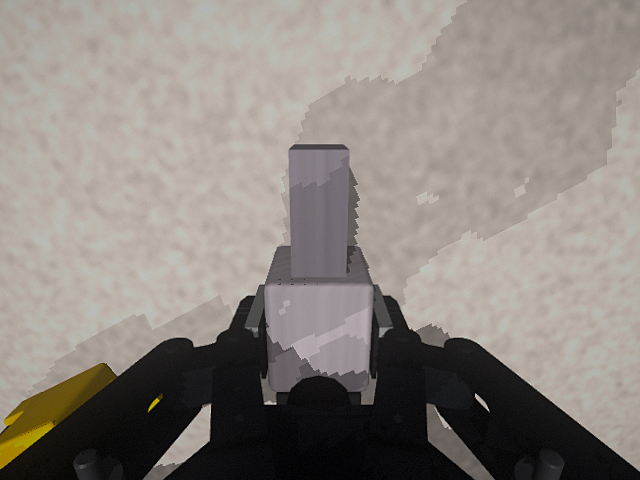

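>>> drive_tool(moves=[0,0,0,0,0,0.03,1,0,0,0,0,0,0.055,1,0,0,5,0.02,0.03,0.05,1,0,0,5,0.03,0.045,0.03,1,0,0,5,0.03,0.045,0.01,1])

```text
t: 2.8
tool_pos: [0.472, -0.1729, 0.1851]
tool_rot: [2.472, 1.933, 0.002]
contact_force: [0.5, -1.1, -4.6]
opening: 0.0392
```

>>> drive_tool(moves=[0,0,6,0.035,0.05,0,1,0,0,5,0.035,0.05,0,1,0,0,5,0.03,0.045,0,1,0,0,4,0.018,0.025,0,1,0,0,0,0.005,0.01,0,1])

```text
t: 3.42
tool_pos: [0.5934, 0.0079, 0.1813]
tool_rot: [-2.099, -2.333, 0.003]
contact_force: [-1.1, -0.2, -4.8]
opening: 0.0388
```

>>> drive_tool(moves=[0,0,0,0,0,0,1,0,0,0,0,0,0,1,0,0,0,0,0,0,1,0,0,0,0,0,0,1,0,0,0,0,0,0,1])

```text
t: 4.05
tool_pos: [0.5939, 0.0058, 0.1835]
tool_rot: [2.104, 2.333, 0.0]
contact_force: [-0.1, -0.6, -4.4]
opening: 0.0391
```

Run:
```python
from h import *
snap('s1',('wrist','top','side'))
```

```text
t 4.2 pos [0.5939 0.0061 0.1834] yaw 95.93443538152056 z [ 0.0001  0.     -1.    ] F [-0.3066  0.0546 -5.9096] open 0.03906876844672901 q [-0.115   0.0134  1.7342  0.      1.3939 -0.2186]
```

View pics/s1_wrist.png

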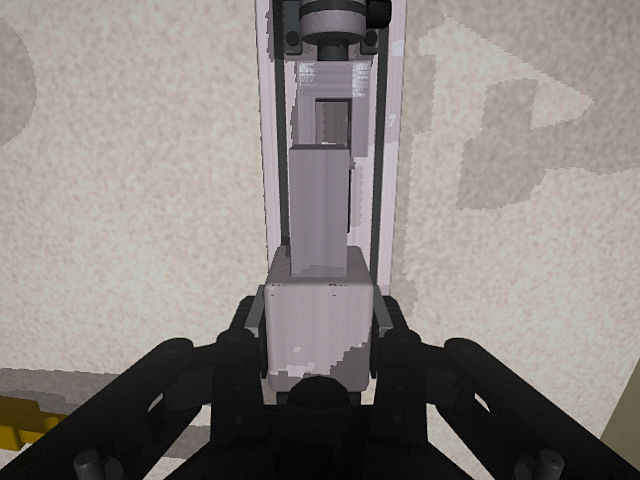

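Run:
```python
from h import *
crop(wcam('s1')[1],250,0,160,150,5,'s1c');crop(wcam('s1')[1],250,130,160,120,5,'s1d')
```

```text
(no output)
```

View pics/s1c.png

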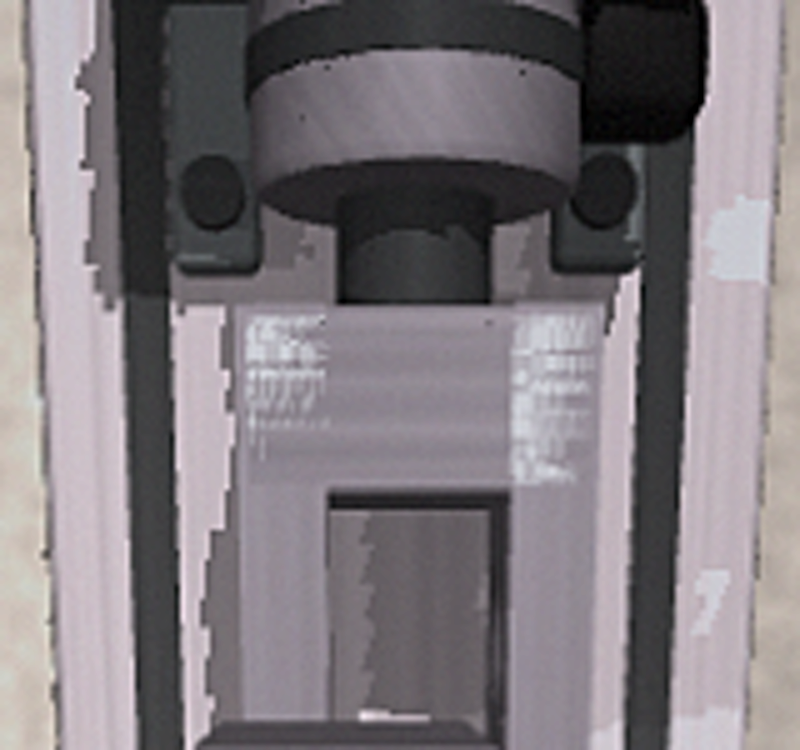

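View pics/s1d.png

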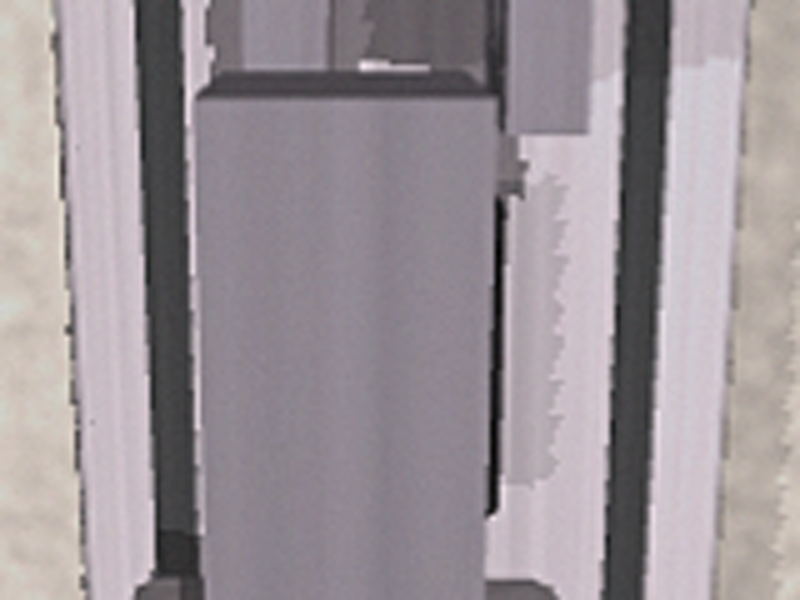

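View pics/s1_top.png

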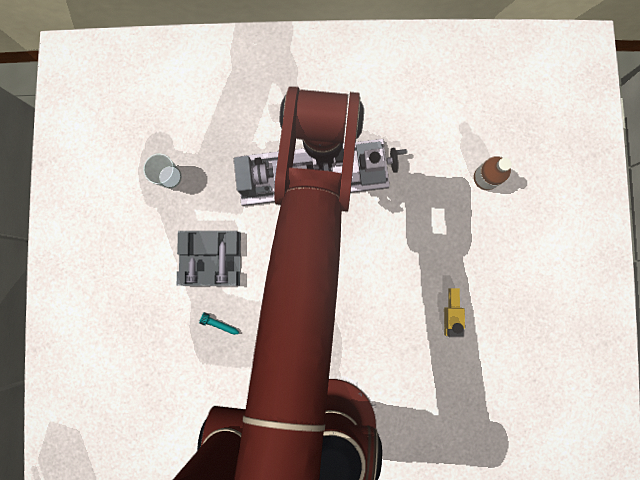

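Run:
```python
from h import *
np.set_printoptions(precision=4,suppress=True)
W,_=wcam('s1');T,S=fixed()
g=lambda x0,y0,s,pts:np.array([( x0-.5+.5/s+a/s, y0-.5+.5/s+b/s) for a,b in pts])
G=g(250,0,5,[(327,490),(510,490),(510,735),(600,305),(237,305)]);E=g(250,130,5,[(505,133),(590,133)])
z=.077
p=onz(W,G,z);e=onz(W,E,z)
print('gapL,gapR back, gapR low, outerR back, outerL back\n',p,'\near end\n',e)
print('gap w',np.linalg.norm(p[1]-p[0]),'root w',np.linalg.norm(p[3]-p[4]),'ear',np.linalg.norm(e[0]-e[1]))
d=p[1]-p[0];print('yaw from gap back',np.degrees(np.arctan2(d[1],d[0])))
d=p[3]-p[4];print('yaw root back',np.degrees(np.arctan2(d[1],d[0])))
d=e[0]-p[1];print('yaw ear side',np.degrees(np.arctan2(d[0],-d[1])),np.linalg.norm(d))
d=e[1]-p[3];print('yaw ear outer',np.degrees(np.arctan2(d[0],-d[1])),np.linalg.norm(d))
y=np.radians(5.6);ux=np.array([np.cos(y),np.sin(y)]);uy=np.array([-np.sin(y),np.cos(y)])
print('fork from gap back',(p[0]+p[1])[:2]/2-.021*uy,'from ear end in-x',e[0][:2]-.0125*ux+.018*uy,'e1',e[1][:2]-.0245*ux+.018*uy)
# cross-check with top0 picture
gt=g(225,125,4,[(298,138),(298,158),(307,199),(307,218)])
print('tri ear end far corner inner/outer W/T0',tri(W,E,T,gt[[1,0]]))
tt=onz(W,g(250,130,5,[(197,97),(497,97)]),.2108);print('tang end',tt,np.linalg.norm(tt[1]-tt[0]))
tb=onz(W,g(250,130,5,[(205,560),(487,560)]),.2108);ax=(tt-tb).mean(0);print('tang yaw',np.degrees(np.arctan2(-ax[0],ax[1])))
d=tt[1]-tt[0];print('tang end edge yaw',np.degrees(np.arctan2(d[1],d[0])))
# bed edges
bl=onz(W,g(250,130,5,[(65,200),(88,560)]),.02);print(bl)
```

```text
gapL,gapR back, gapR low, outerR back, outerL back
 [[0.5817 0.1004 0.077 ]
 [0.6064 0.103  0.077 ]
 [0.6106 0.0706 0.077 ]
 [0.6153 0.1273 0.077 ]
 [0.5675 0.1223 0.077 ]] 
ear end
 [[0.6108 0.0639 0.077 ]
 [0.6228 0.0651 0.077 ]]
gap w 0.024883281372192853 root w 0.04811668548316634 ear 0.012109297740145982
yaw from gap back 5.983300150714179
yaw root back 6.009486304242087
yaw ear side 6.363234817342144 0.0393277561009243
yaw ear outer 6.862997146426396 0.06265238579809329
fork from gap back [0.5961 0.0808] from ear end in-x [0.5966 0.0806] e1 [0.5967 0.0807]
tri ear end far corner inner/outer W/T0 [[0.6127 0.0625 0.0476 0.0029]
 [0.6274 0.0631 0.0377 0.0031]]
tang end [[0.5769 0.075  0.2108]
 [0.5965 0.077  0.2108]] 0.01968571158858306
tang yaw 5.791538670581561
tang end edge yaw 5.887604334811315
[[ 0.5407  0.0398  0.02  ]
 [ 0.5487 -0.0271  0.02  ]]
```

The wrist view agrees with the arm on the tang end (within 0.2 mm) and puts the fork at (0.5965,0.0807). The first top-view figure was about 4 mm off. I'll go lower over the stand and re-measure.

>>> drive_tool(moves=[0,0,0.3,0.003,0.007,-0.02,1,0,0,0,0.003,0.007,-0.02,1,0,0,0,0.002,0.006,-0.02,1,0,0,0,0,0.002,-0.01,1,0,0,0,0,0,0,1])

```text
t: 4.82
tool_pos: [0.601, 0.0285, 0.1116]
tool_rot: [-2.095, -2.338, 0.003]
contact_force: [0.5, 0.4, -4.8]
opening: 0.0393
```

>>> drive_tool(moves=[0,0,0,0,0,0,1,0,0,0,0,0,0,1,0,0,0,0,0,0,1,0,0,0,0,0,0,1,0,0,0,0,0,0,1])

```text
t: 5.45
tool_pos: [0.602, 0.0282, 0.1134]
tool_rot: [2.097, 2.339, 0.0]
contact_force: [0.5, -0.1, -4.7]
opening: 0.0388
```

Run:
```python
from h import *
snap('s2',('wrist','side'))
crop(wcam('s2')[1],230,0,180,150,4,'s2c')
```

```text
t 5.55 pos [0.6019 0.0282 0.1133] yaw 96.24251417310876 z [-0.  0. -1.] F [-0.1232 -0.6598 -4.8329] open 0.039024527112096724 q [-0.0767  0.0999  1.767  -0.      1.2748 -0.1856]
```

View pics/s2_wrist.png

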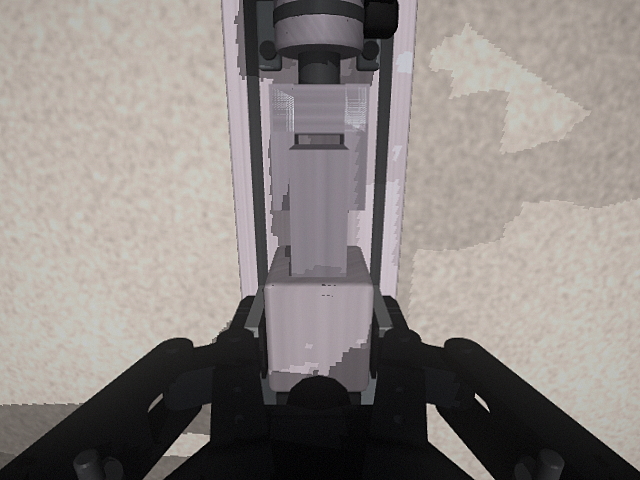

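View pics/s2c.png

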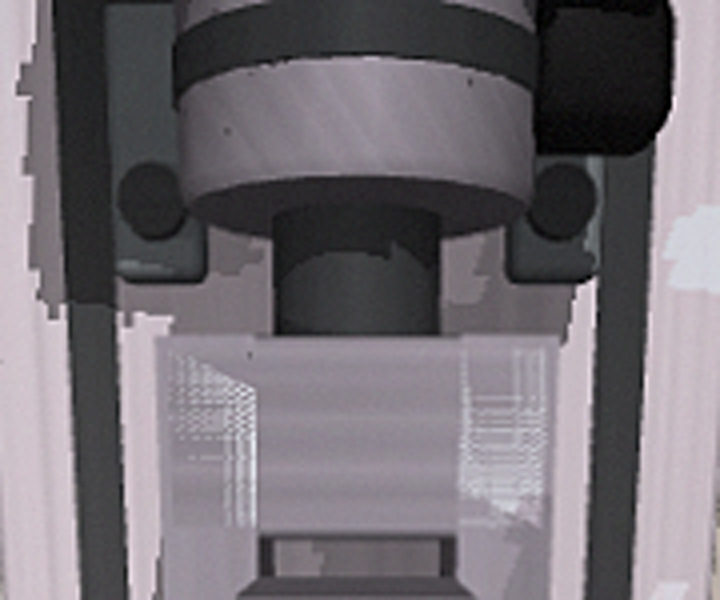

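View pics/s2_side.png

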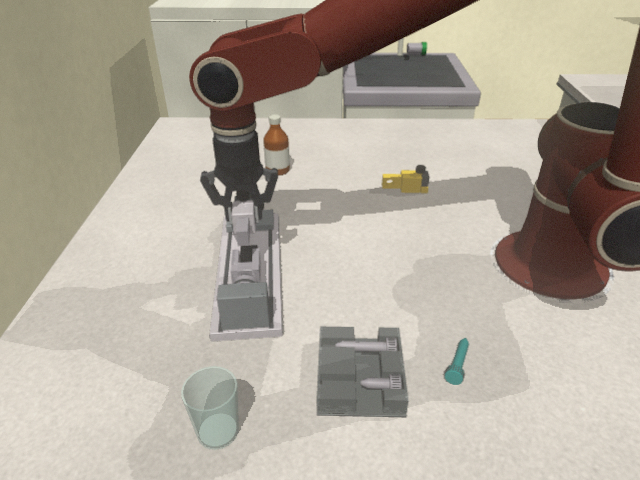

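Run:
```python
from h import *
np.set_printoptions(precision=4,suppress=True)
crop(wcam('s2')[1],250,130,140,150,4,'s2d')
W,_=wcam('s2');V,_=wcam('s1')
g=lambda x0,y0,s,pts:np.array([( x0-.5+.5/s+a/s, y0-.5+.5/s+b/s) for a,b in pts])
A=g(230,0,4,[(258,535),(455,535),(158,337),(556,337)]);B=g(250,0,5,[(327,490),(510,490),(237,305),(600,305)])
p=onz(W,A,.077);print(p);print('tri two wrist views',tri(W,A,V,B))
for a,b in((0,1),(2,3)):
    d=p[b]-p[a];print(np.linalg.norm(d),np.degrees(np.arctan2(d[1],d[0])))
y=np.radians(6.1);ux=np.array([np.cos(y),np.sin(y)]);uy=np.array([-np.sin(y),np.cos(y)])
print('fork',(p[0]+p[1])[:2]/2-.021*uy)
```

```text
[[0.5817 0.1001 0.077 ]
 [0.6063 0.1027 0.077 ]
 [0.5676 0.122  0.077 ]
 [0.6155 0.1272 0.077 ]]
tri two wrist views [[0.5818 0.1002 0.0791 0.0002]
 [0.6062 0.1028 0.0792 0.0001]
 [0.5677 0.122  0.0784 0.0003]
 [0.6151 0.127  0.0793 0.0002]]
0.024742025300074758 6.222865862705682
0.04822338915355852 6.223792757566809
fork [0.5963 0.0805]
```

View pics/s2d.png

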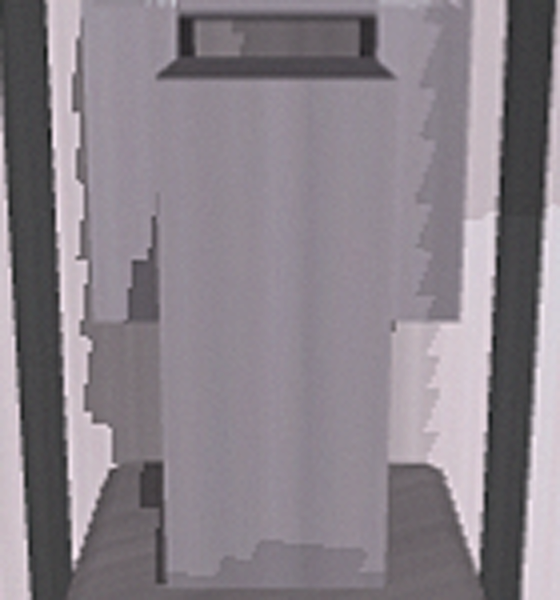

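The tang sits centred over the gap (277 against 276 px in the crop). The fork re-measures at (0.5964,0.0806) with yaw 6.2°, so the alignment is within about 0.5 mm. Lowering.

>>> drive_tool(moves=[0,0,0,0,0,-0.016,1,0,0,0,0,0,-0.018,1,0,0,0,0,0,-0.018,1,0,0,0,0,0,-0.009,1,0,0,0,0,0,-0.004,1])

```text
t: 6.18
tool_pos: [0.6013, 0.0282, 0.047]
tool_rot: [-2.096, -2.338, 0.002]
contact_force: [0.1, -0.6, -4.6]
opening: 0.039
```

>>> drive_tool(moves=[0,0,0,0,0,-0.002,1,0,0,0,0,0,-0.001,1,0,0,0,0,0,-0.001,1,0,0,0,0,0,-0.001,1,0,0,0,0,0,0,1])

```text
t: 6.8
tool_pos: [0.6022, 0.0282, 0.0437]
tool_rot: [2.097, 2.339, 0.001]
contact_force: [0.3, -0.1, -4.4]
opening: 0.039
```

Run:
```python
from h import *
snap('s3')
crop(wcam('s3')[1],230,0,180,150,4,'s3c')
```

```text
t 6.85 pos [0.6023 0.0282 0.0437] yaw 96.24341631684405 z [ 0.0008 -0.0001 -1.    ] F [-0.1917  0.0875 -4.1069] open 0.03910114557688231 q [-0.0766  0.1859  1.8006  0.      1.1543 -0.1856]
```

View pics/s3_wrist.png

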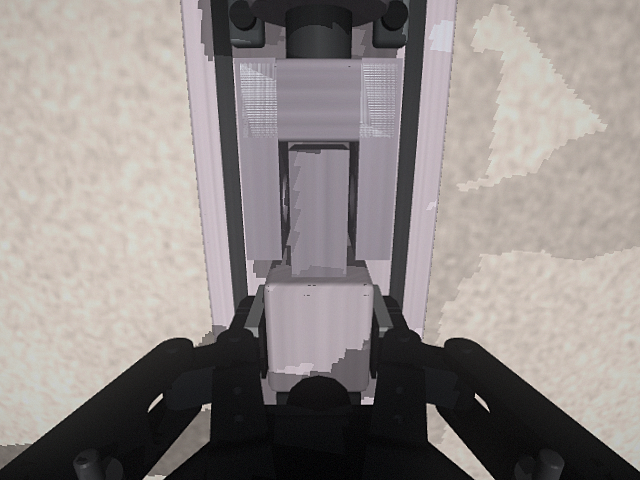

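>>> drive_tool(moves=[0,0,0,0,0,-0.001,1,0,0,0,0,0,-0.001,1,0,0,0,0,0,0,1,0,0,0,0,0,0,1,0,0,0,0,0,0,1])

```text
t: 7.48
tool_pos: [0.6023, 0.0282, 0.0437]
tool_rot: [-2.097, -2.339, 0.0]
contact_force: [-6.2, 0.2, 8.7]
opening: 0.039
```

Run:
```python
from h import *
np.set_printoptions(precision=4,suppress=True)
snap('s4')
W,im=wcam('s4')
crop(im,230,30,180,150,4,'s4c')
crop(im,230,130,180,150,4,'s4d')
```

```text
t 7.525 pos [0.6023 0.0282 0.0436] yaw 96.25237552808115 z [-0.0002 -0.0001 -1.    ] F [-6.2639  0.4918  8.8982] open 0.03939025993723496 q [-0.0765  0.1866  1.7999 -0.0002  1.1553 -0.1856]
```

View pics/s4c.png

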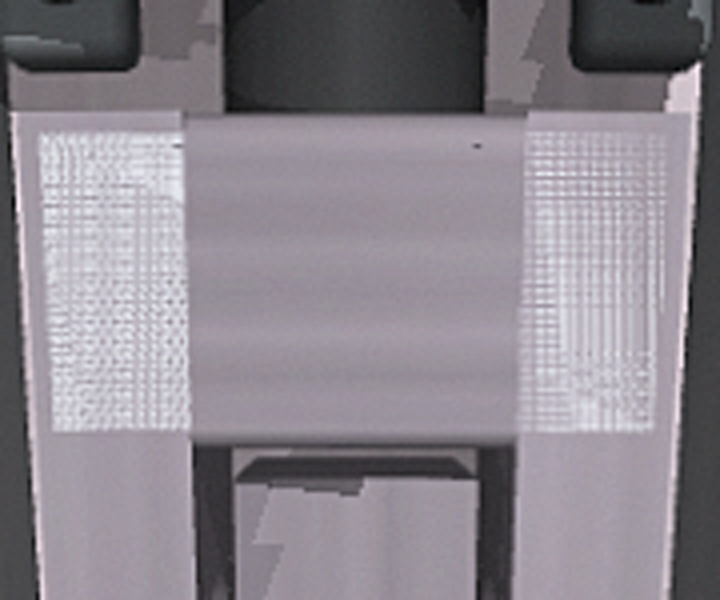

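Run:
```python
from h import *
np.set_printoptions(precision=4,suppress=True)
W,im=wcam('s4')
g=lambda x0,y0,s,pts:np.array([( x0-.5+.5/s+a/s, y0-.5+.5/s+b/s) for a,b in pts])
t=onz(W,g(230,30,4,[(237,480),(477,480)]),.071);p=onz(W,g(230,30,4,[(190,442),(520,442)]),.077)
y=np.radians(6.2);M=np.array([[np.cos(y),np.sin(y)],[-np.sin(y),np.cos(y)]])
f=(M.T@((M@(p[0]+p[1])[:2]/2)-[0,.021]));print('fork',f)
for q in (t,p):
  d=q[1]-q[0];print(np.linalg.norm(d),np.degrees(np.arctan2(d[1],d[0])))
e=M.T@(M@t.mean(0)[:2]-[0,.0175]);print('eye',e,'in fork',M@(e-f))
```

```text
fork [0.5964 0.0805]
0.019695008986022233 6.234351828158638
0.025493909182562467 6.23142335071036
eye [0.5965 0.0807] in fork [0.0002 0.0002]
```

The grip is in contact with the rest, and the eye is within 0.3 mm of the fork axis. Releasing and backing off.

>>> drive_tool(moves=[0,0,0,0,0,0.001,1,0,0,0,0,0,0,0.3,0,0,0,0,0,0,0,0,0,0,0,0,0,0,0,0,0,0,0,0.02,0])

```text
t: 8.15
tool_pos: [0.6003, 0.0283, 0.0609]
tool_rot: [-2.095, -2.336, 0.004]
contact_force: [-0.0, -0.4, -0.7]
opening: 0.0852
```

>>> drive_tool(moves=[0,0,0,0,0,0.04,0,0,0,0,0,0,0.05,0,0,0,0,0,0,0.02,0,0,0,0,0,0,0,0,0,0,0,0,0,0,0])

```text
t: 8.78
tool_pos: [0.6007, 0.0283, 0.1702]
tool_rot: [-2.095, -2.337, 0.003]
contact_force: [0.1, -1.0, 0.2]
opening: 0.0852
```

Run:
```python
from h import *
np.set_printoptions(precision=4,suppress=True)
snap('s5')
W,im=wcam('s5')
crop(im,250,30,150,150,4,'s5c')
```

```text
t 8.825 pos [0.6005 0.0283 0.1696] yaw 96.23920367600682 z [-0.0043  0.0003 -1.    ] F [ 0.6237  0.1082 -0.1585] open 0.08519469925376198 q [-0.0767  0.0445  1.7261  0.      1.3753 -0.1856]
```

View pics/s5_wrist.png

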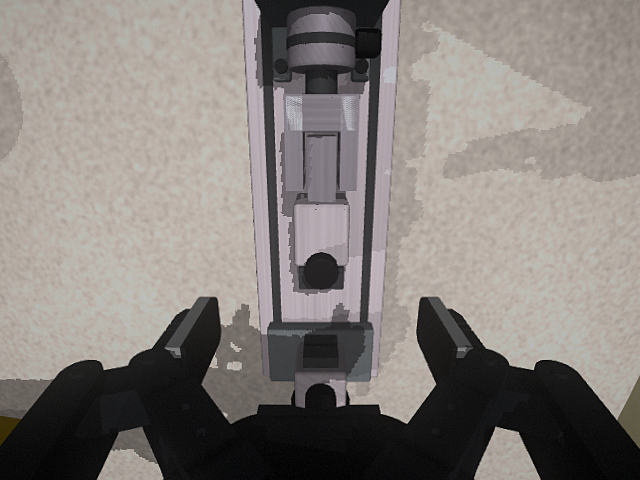

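View pics/s5c.png

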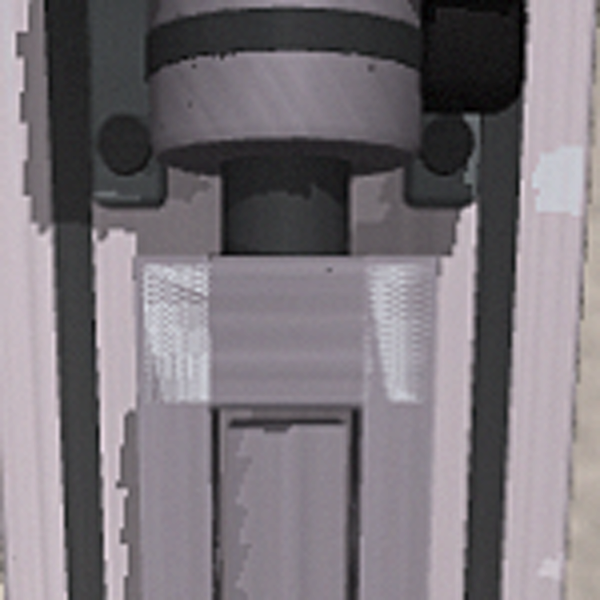

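The grip rests cleanly with the tang centred (286 against 285 px). On to the pin, turning the jaws to straddle it with the camera on the robot side.

>>> drive_tool(moves=[0,0,6,-0.012,0.012,0.01,0,0,0,10,-0.025,0.025,0.01,0,0,0,10,-0.025,0.025,0,0,0,0,10,-0.025,0.025,0,0,0,0,10,-0.025,0.025,0,0])

```text
t: 9.45
tool_pos: [0.4879, 0.1407, 0.1899]
tool_rot: [-1.007, -2.972, 0.003]
contact_force: [-0.7, -1.1, -0.1]
opening: 0.0849
```

>>> drive_tool(moves=[0,0,10,-0.026,0.027,0,0,0,0,10,-0.026,0.027,0,0,0,0,10,-0.026,0.027,0,0,0,0,5,-0.02,0.02,0,0,0,0,2.8,-0.012,0.012,0,0])

```text
t: 10.07
tool_pos: [0.3782, 0.2536, 0.1903]
tool_rot: [0.005, -3.139, 0.002]
contact_force: [1.0, -0.2, 0.4]
opening: 0.0853
```

>>> drive_tool(moves=[0,0,0,0,0,0,0,0,0,0,0,0,0,0,0,0,0,0,0,0,0,0,0,0,0,0,0,0,0,0,0,0,0,0,0])

```text
t: 10.7
tool_pos: [0.3802, 0.2529, 0.1923]
tool_rot: [0.0, 3.142, -0.0]
contact_force: [0.2, -0.3, 0.4]
opening: 0.0859
```

Run:
```python
from h import *
snap('p1')
```

```text
t 10.75 pos [0.3801 0.253  0.1923] yaw -179.99017659879442 z [ 0.0001  0.     -1.    ] F [0.0444 0.064  0.367 ] open 0.08543665680919368 q [ 0.4241 -0.3436  2.0337 -0.      1.4514 -1.1469]
```

View pics/p1_wrist.png

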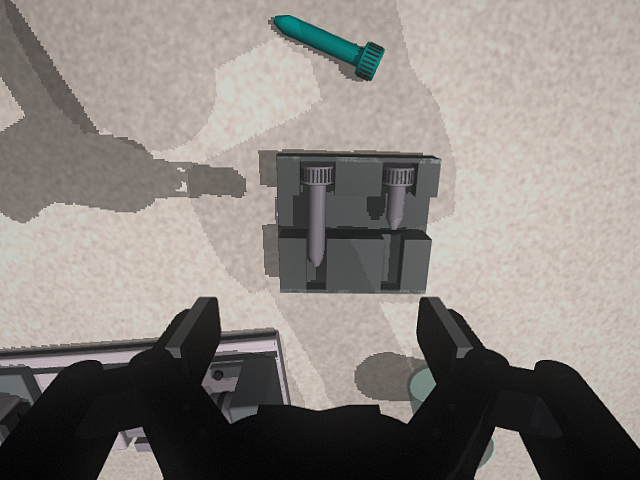

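Run:
```python
from h import *
crop(wcam('p1')[1],265,145,110,160,5,'p1c')
```

```text
(no output)
```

View pics/p1c.png

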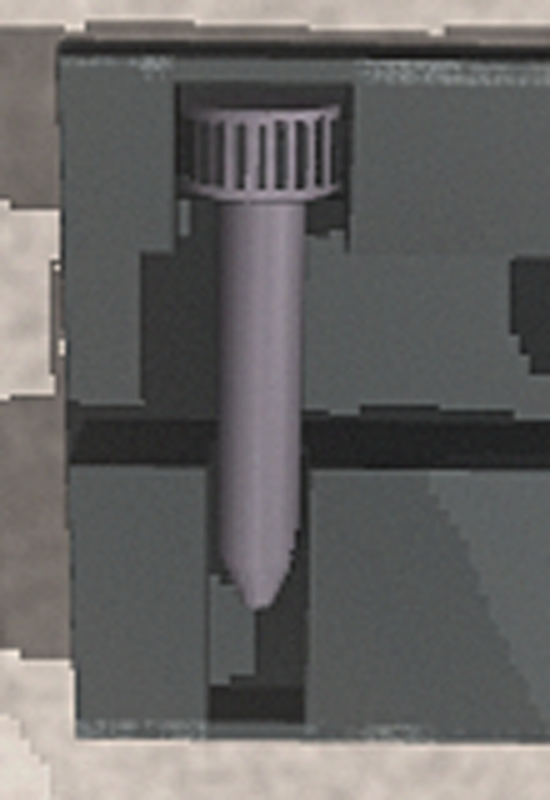

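Run:
```python
from h import *
np.set_printoptions(precision=4,suppress=True)
W,im=wcam('p1');T,S=fixed()
g=lambda x0,y0,s,pts:np.array([( x0-.5+.5/s+a/s, y0-.5+.5/s+b/s) for a,b in pts])
c=lambda p:g(265,145,5,p)
P=c([(262,605),(262,198),(262.5,230),(260.5,540)])
print('tip, under head, axis pts',onz(W,P,.0265))
print('shank width',np.diff(onz(W,c([(220,230),(305,230)]),.0265)[:,1]))
print('channel near/far edge',onz(W,c([(420,252),(420,468)]),.034)[:,0])
print('tray near/far edge',onz(W,c([(100,57),(100,738)]),.034)[:,0],'left edge y',onz(W,c([(60,60),(75,735)]),.034))
print('tri W/S',tri(W,P[:2],S,g(310,310,5,[(128,175),(382,180)])))
print('tri W/T',tri(W,P[:2],T,g(170,220,8,[(420,172),(416,437)])))
```

```text
tip, under head, axis pts [[0.4338 0.2518 0.0265]
 [0.3544 0.2519 0.0265]
 [0.3602 0.252  0.0265]
 [0.4203 0.2515 0.0265]]
shank width [0.0154]
channel near/far edge [0.3628 0.4032]
tray near/far edge [0.3287 0.4587] left edge y [[0.3292 0.2172 0.034 ]
 [0.4581 0.2153 0.034 ]]
tri W/S [[0.4323 0.2518 0.0298 0.0003]
 [0.3527 0.2523 0.0296 0.0025]]
tri W/T [[0.4338 0.2509 0.0252 0.0021]
 [0.3548 0.2516 0.0221 0.0008]]
```

Pin: tip (0.4338,0.2518) and head underside x = 0.3544, so 79.4 mm against the stated 80. Axis height is about 0.027 from two view pairs. I grasp at x = 0.377, inside the channel (0.363–0.403), with the fingers partly shut to clear the short pin.

>>> drive_tool(moves=[0,0,-0.5,-0.003,-0.0012,-0.05,0.45,0,0,0,0,0,-0.05,0.45,0,0,0,0,0,-0.035,0.45,0,0,0,0,0,-0.012,0.45,0,0,0,0,0,0,0.45], newtons=60)

```text
t: 11.38
tool_pos: [0.3769, 0.252, 0.0453]
tool_rot: [-0.013, -3.141, 0.0]
contact_force: [0.8, -0.4, -0.4]
opening: 0.047
```

Run:
```python
from h import *
snap('p2')
```

```text
t 11.425 pos [0.3778 0.2524 0.0465] yaw 179.53967550517427 z [ 0.0015  0.0007 -1.    ] F [-1.2403 -0.4197  0.6101] open 0.0473131887315465 q [ 0.4249 -0.171   2.1544 -0.      1.1566 -1.1378]
```

View pics/p2_wrist.png

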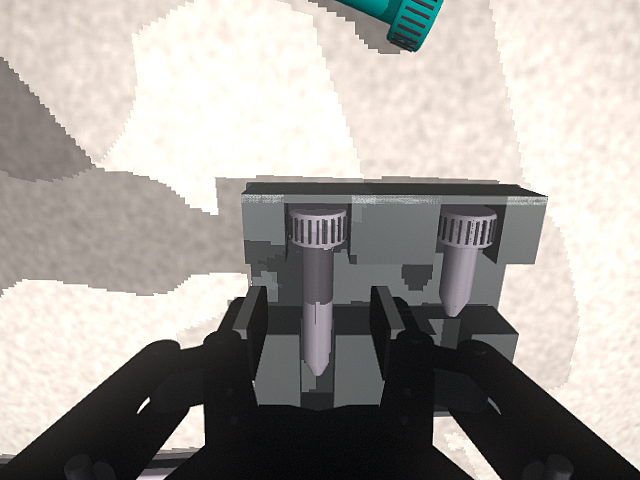

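>>> drive_tool(moves=[0,0,0,0,0,-0.016,0.45,0,0,0,0,0,-0.014,0.45,0,0,0,0,0,-0.008,0.45,0,0,0,0,0,0,0.45,0,0,0,0,0,0,0.8])

```text
t: 12.05
tool_pos: [0.3771, 0.2521, 0.0075]
tool_rot: [0.012, 3.141, 0.0]
contact_force: [0.2, 0.1, 0.4]
opening: 0.03
```

>>> drive_tool(moves=[0,0,0,0,0,0,1,0,0,0,0,0,0,1,0,0,0,0,0,0,1,0,0,0,0,0,0,1,0,0,0,0,0,0,1])

```text
t: 12.68
tool_pos: [0.3774, 0.2522, 0.0079]
tool_rot: [0.012, 3.141, 0.0]
contact_force: [-0.6, -0.1, 5.8]
opening: 0.0144
```

Run:
```python
from h import *
snap('p3')
```

```text
t 12.725 pos [0.3774 0.2522 0.0079] yaw 179.5454118822698 z [ 0.0009  0.0003 -1.    ] F [-0.6582 -0.8098  6.1133] open 0.014094732417348025 q [ 0.4249 -0.101   2.1686 -0.0001  1.073  -1.1379]
```

View pics/p3_wrist.png

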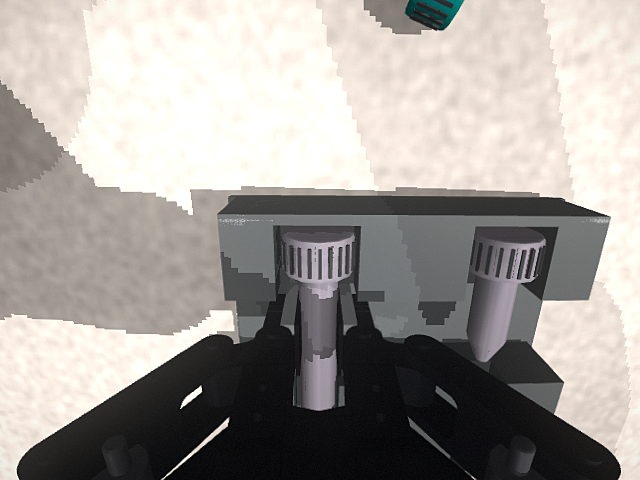

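>>> drive_tool(moves=[0,0,0,0,0,0.01,1,0,0,0,0,0,0.025,1,0,0,0,0,0,0.035,1,0,0,0,0,0,0.02,1,0,0,0,0,0,0.005,1])

```text
t: 13.35
tool_pos: [0.3775, 0.2523, 0.1036]
tool_rot: [0.013, 3.139, 0.002]
contact_force: [0.3, -0.9, -1.6]
opening: 0.0144
```

>>> drive_tool(moves=[0,0,1.3,0.018,-0.028,0,1,0,0,1.7,0.03,-0.046,0,1,0,0,1.7,0.03,-0.046,0,1,0,0,1.3,0.026,-0.04,0,1,0,0,0.65,0.0147,-0.0225,0,1])

```text
t: 13.98
tool_pos: [0.4955, 0.0675, 0.1008]
tool_rot: [0.167, -3.135, -0.0]
contact_force: [0.7, 0.3, -1.3]
opening: 0.0143
```

>>> drive_tool(moves=[0,0,0,0,0,0,1,0,0,0,0,0,0,1,0,0,0,0,0,0,1,0,0,0,0,0,0,1,0,0,0,0,0,0,1])

```text
t: 14.6
tool_pos: [0.4955, 0.07, 0.1024]
tool_rot: [-0.171, 3.137, 0.0]
contact_force: [0.3, -0.3, -1.7]
opening: 0.0139
```

Run:
```python
from h import *
snap('p4',('wrist','side','top'))
crop(load('p4_side'),190,130,200,200,4,'p4s')
crop(load('p4_top'),220,110,200,150,4,'p4t')
```

```text
t 14.75 pos [0.4956 0.0697 0.1024] yaw -173.78710563656145 z [ 0.0002 -0.     -1.    ] F [-0.1848 -0.4731 -1.9326] open 0.014298868161674918 q [-0.0091 -0.1315  2.0153 -0.      1.2577 -1.6883]
```

View pics/p4_wrist.png

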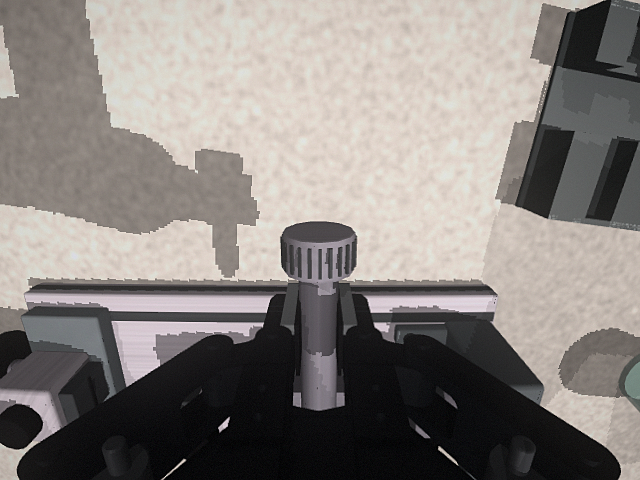

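View pics/p4s.png

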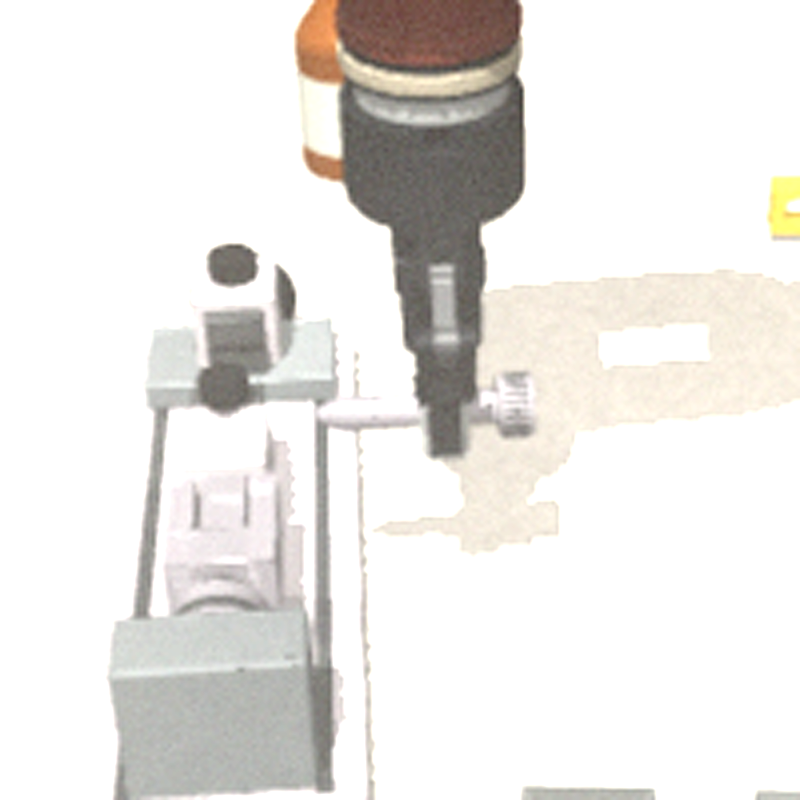

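View pics/p4t.png

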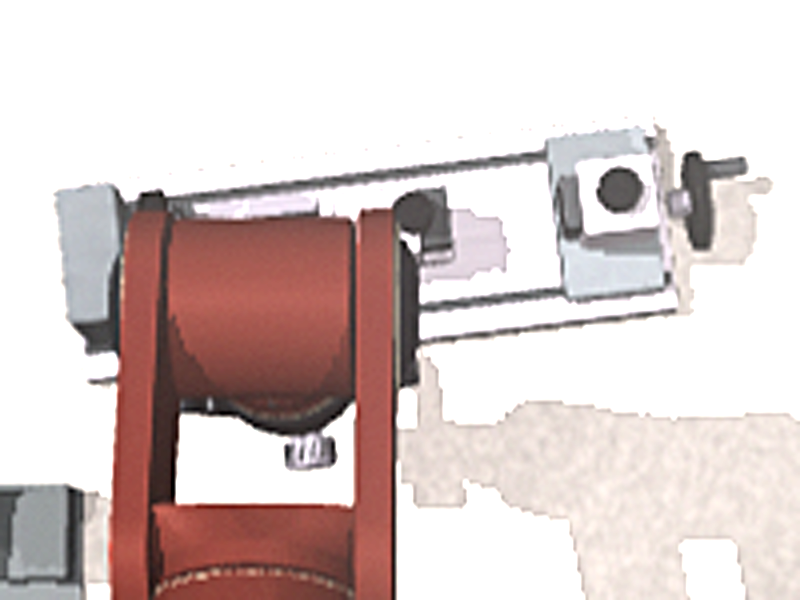

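```bash
python3 - <<'E'
from h import *
import pickle
np.set_printoptions(precision=4,suppress=True)
T,S=fixed()
print('cam S pos',-S[2].T@S[3],'T',-T[2].T@T[3])
o,_=pickle.load(open('pics/p4_side.pkl','rb'))
y=np.radians(6.2);ux=np.array([np.cos(y),np.sin(y),0]);uy=np.array([-np.sin(y),np.cos(y),0]);uz=np.array([0,0,1])
tcp=np.r_[.4956,.0697,.1024]
ax=tcp+.0186*uz
P={'tip':ax+.0564*ux,'seat':ax-.023*ux,'headend':ax-.039*ux,'head top':ax-.031*ux+.014*uz,'sh.top':ax+.03*ux+.008*uz,'sh.bot':ax+.03*ux-.008*uz}
for k,v in P.items():
    px=proj(S,v)[0];print(k,px,'crop',(px-[190,130])*4+1.5)
f=np.r_[.5964,.0806,.059]
Q={'ear near end top outer':f-.0245*ux-.018*uy+.018*uz,'ear far out end top':f+.0245*ux-.018*uy+.018*uz,'gapback n':f-.0125*ux+.021*uy+.018*uz,'gapback f':f+.0125*ux+.021*uy+.018*uz,'rootback n':f-.0245*ux+.046*uy+.018*uz,'rootback f':f+.0245*ux+.046*uy+.018*uz}
for k,v in Q.items():
    px=proj(S,v)[0];print(k,px,'crop',(px-[190,130])*4+1.5)
E
python3 - <<'E'
import sys;sys.path.insert(0,'.')
import os;os.chdir('.')
from h import *
import pickle
o,im=pickle.load(open('pics/p4_side.pkl','rb'))
c=cv2.resize(im[205:295,215:330,::-1],None,fx=6,fy=6,interpolation=cv2.INTER_CUBIC);cv2.imwrite('pics/p4s2.png',c)
E
```

```text
cam S pos [0.4404 0.8141 0.6387] T [ 0.3191 -0.0036  1.3104]
tip [267.9275 233.6133] crop [313.2098 415.9533]
seat [312.638  231.1506] crop [492.0519 406.1024]
headend [321.5697 230.6585] crop [527.7788 404.134 ]
head top [317.0279 224.3989] crop [509.6115 379.0956]
sh.top [282.645  229.0766] crop [372.0798 397.8063]
sh.bot [283.085  236.4669] crop [373.84   427.3675]
ear near end top outer [258.3062 248.1674] crop [274.7247 474.1697]
ear far out end top [231.4795 249.7065] crop [167.418  480.3261]
gapback n [251.2818 261.553 ] crop [246.627  527.7121]
gapback f [237.1146 262.3962] crop [189.9584 531.0848]
rootback n [257.8891 269.9593] crop [273.0564 561.3373]
rootback f [229.482  271.6914] crop [159.428  568.2656]
```

View pics/p4s2.png

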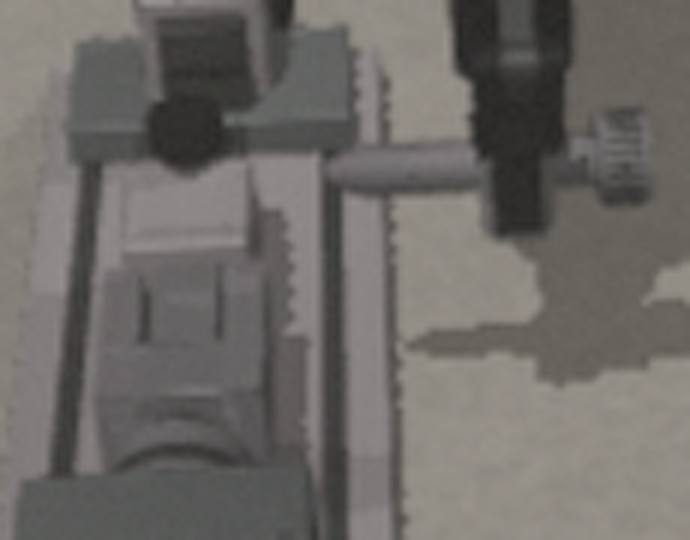

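The side view shows the pin level, with its axis and the fork where the model puts them (within about 1–2 px). Lowering to hole height, tip about 20 mm short of the ear.

>>> drive_tool(moves=[0,0,0,0,0,-0.015,1,0,0,0,0,0,-0.02,1,0,0,0,0,0,-0.018,1,0,0,0,0,0,-0.009,1,0,0,0,0,0,0,1])

```text
t: 15.38
tool_pos: [0.4949, 0.0695, 0.0392]
tool_rot: [0.17, -3.135, -0.0]
contact_force: [-0.1, -0.1, -1.8]
opening: 0.0142
```

>>> drive_tool(moves=[0,0,0,0,0,0,1,0,0,0,0,0,0,1,0,0,0,0,0,0,1,0,0,0,0,0,0,1,0,0,0,0,0,0,1])

```text
t: 16.0
tool_pos: [0.4957, 0.0695, 0.0404]
tool_rot: [-0.17, 3.137, -0.0]
contact_force: [-0.7, 1.0, -2.3]
opening: 0.0142
```

Run:
```python
from h import *
import pickle
snap('p5',('side',))
o,im=pickle.load(open('pics/p5_side.pkl','rb'))
c=cv2.resize(im[205:295,215:330,::-1],None,fx=6,fy=6,interpolation=cv2.INTER_CUBIC);cv2.imwrite('pics/p5s2.png',c)
T,S=fixed()
y=np.radians(6.2);ux=np.array([np.cos(y),np.sin(y),0]);uy=np.array([-np.sin(y),np.cos(y),0]);uz=np.array([0,0,1])
f=np.r_[.5964,.0806,.059];d=o['tool_pos']+.0186*uz-f
print('axis start in fork',d@ux,d@uy,d@uz, 'tip x',d@ux+.0564)
```

```text
t 16.05 pos [0.4956 0.0695 0.0404] yaw -173.80458765744308 z [ 0.0001 -0.0001 -1.    ] F [ 0.2239  0.8639 -2.0459] open 0.013947889676274302 q [-0.0095 -0.0413  2.0478 -0.0001  1.135  -1.6884]
axis start in fork -0.10131807576130417 -0.0001564221994240423 2.732745143282228e-05 tip x -0.04491807576130417
```

View pics/p5s2.png

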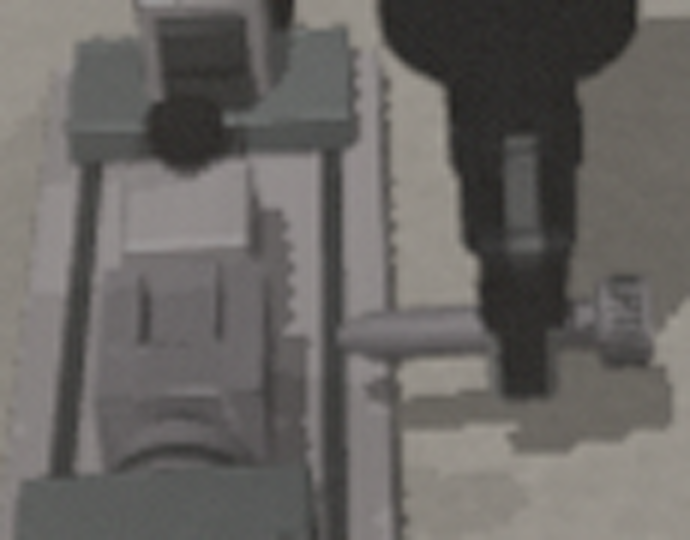

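>>> drive_tool(moves=[0,0,0,0.00398,0.00043,0,1,0,0,0,0.00398,0.00043,0,1,0,0,0,0.00398,0.00043,0,1,0,0,0,0.00398,0.00043,0,1,0,0,0,0.00199,0.00022,0,1])

```text
t: 16.68
tool_pos: [0.5139, 0.0715, 0.0403]
tool_rot: [-0.17, 3.137, -0.0]
contact_force: [-0.2, -0.9, -1.3]
opening: 0.014
```

>>> drive_tool(moves=[0,0,0,0.00199,0.00022,0,1,0,0,0,0.00199,0.00022,0,1,0,0,0,0.00199,0.00022,0,1,0,0,0,0.00199,0.00022,0,1,0,0,0,0,0,0,1])

```text
t: 17.3
tool_pos: [0.5216, 0.0723, 0.0403]
tool_rot: [-0.17, 3.137, 0.0]
contact_force: [-1.0, 0.5, -1.8]
opening: 0.0138
```

```bash
cat >> h.py <<'E'
def st():
    from station import ctrl
    o=ctrl.get_obs()
    y=np.radians(6.2);ux=np.array([np.cos(y),np.sin(y),0]);uy=np.array([-np.sin(y),np.cos(y),0]);uz=np.array([0,0,1])
    f=np.r_[.5964,.0806,.059];d=o['tool_pos']+.0186*uz-f;F=o['contact_force']
    print('t %.2f fork frame: TCP x %.4f y %.4f z(axis) %.4f tip x %.4f | F x %.1f y %.1f z %.1f open %.4f'%(o['t'],d@ux,d@uy,d@uz,d@ux+.0564,F@ux,F@uy,F@uz,o['opening']),'Tq',np.round(o['wrist_torque'],2))
def side(name,x0=215,y0=205,w=115,h=90,s=6):
    import pickle
    snap(name,('side',))
    o,im=pickle.load(open(f'pics/{name}_side.pkl','rb'))
    cv2.imwrite(f'pics/{name}c.png',cv2.resize(im[y0:y0+h,x0:x0+w,::-1],None,fx=s,fy=s,interpolation=cv2.INTER_CUBIC))
E
python3 -c "
from h import *
st();side('p6')"
```

```text
t 17.30 fork frame: TCP x -0.0752 y -0.0001 z(axis) -0.0001 tip x -0.0188 | F x -0.9 y 0.6 z -1.8 open 0.0138 Tq [-0.03 -0.02  0.01]
t 17.35 pos [0.5215 0.0723 0.0403] yaw -173.8057250895609 z [-0. -0. -1.] F [ 0.0017 -0.1899 -1.6047] open 0.014193573943719767 q [-0.0036  0.021   1.9861 -0.      1.1345 -1.6825]
```

View pics/p6c.png

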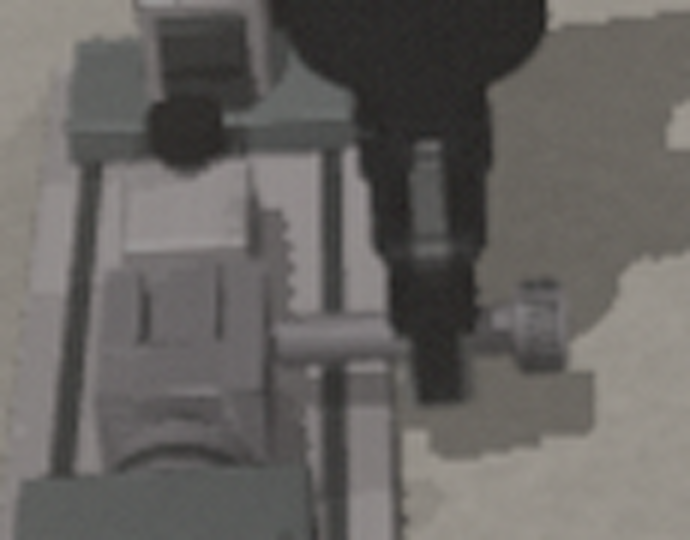

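The nose is in the near hole with no force. Continuing in small steps.

>>> drive_tool(moves=[0,0,0,0.00199,0.00022,0,1,0,0,0,0.00199,0.00022,0,1,0,0,0,0.00149,0.00016,0,1,0,0,0,0,0,0,1,0,0,0,0,0,0,1])

```text
t: 17.98
tool_pos: [0.5269, 0.0729, 0.0402]
tool_rot: [0.17, -3.137, 0.0]
contact_force: [-0.3, 0.3, -1.8]
opening: 0.0146
```

```bash
python3 -c "
from h import *
st()"
```

```text
t 17.98 fork frame: TCP x -0.0699 y -0.0001 z(axis) -0.0002 tip x -0.0135 | F x -0.2 y 0.3 z -1.8 open 0.0146 Tq [-0.01  0.02  0.02]
```

>>> drive_tool(moves=[0,0,0,0.00149,0.00016,0,1,0,0,0,0.00149,0.00016,0,1,0,0,0,0.00149,0.00016,0,1,0,0,0,0,0,0,1,0,0,0,0,0,0,1])

```text
t: 18.6
tool_pos: [0.5314, 0.0734, 0.0403]
tool_rot: [0.17, -3.137, 0.0]
contact_force: [0.5, -0.9, -1.3]
opening: 0.0141
```

>>> drive_tool(moves=[0,0,0,0.00149,0.00016,0,1,0,0,0,0.00149,0.00016,0,1,0,0,0,0.00149,0.00016,0,1,0,0,0,0,0,0,1,0,0,0,0,0,0,1])

```text
t: 19.23
tool_pos: [0.5359, 0.0739, 0.0403]
tool_rot: [0.17, -3.137, -0.0]
contact_force: [0.0, 0.7, -2.9]
opening: 0.0143
```

```bash
python3 -c "
from h import *
st()"
```

```text
t 19.23 fork frame: TCP x -0.0609 y -0.0001 z(axis) -0.0001 tip x -0.0045 | F x 0.1 y 0.7 z -2.9 open 0.0143 Tq [-0.02 -0.06  0.02]
```

>>> drive_tool(moves=[0,0,0,0.00149,0.00016,0,1,0,0,0,0.00149,0.00016,0,1,0,0,0,0.00149,0.00016,0,1,0,0,0,0,0,0,1,0,0,0,0,0,0,1])

```text
t: 19.85
tool_pos: [0.5403, 0.0744, 0.0402]
tool_rot: [0.17, -3.137, 0.0]
contact_force: [0.9, 0.4, -1.8]
opening: 0.0142
```

```bash
python3 -c "
from h import *
st()"
```

```text
t 19.85 fork frame: TCP x -0.0564 y -0.0002 z(axis) -0.0002 tip x 0.0000 | F x 0.9 y 0.3 z -1.8 open 0.0142 Tq [ 0.02  0.03 -0.  ]
```

>>> drive_tool(moves=[0,0,0,0.00149,0.00016,0,1,0,0,0,0.00149,0.00016,0,1,0,0,0,0.00149,0.00016,0,1,0,0,0,0,0,0,1,0,0,0,0,0,0,1])

```text
t: 20.48
tool_pos: [0.5438, 0.0747, 0.0398]
tool_rot: [0.17, -3.135, 0.0]
contact_force: [-4.6, -1.3, -1.2]
opening: 0.0139
```

```bash
python3 -c "
from h import *
st();side('p7')"
```

```text
t 20.48 fork frame: TCP x -0.0529 y -0.0002 z(axis) -0.0006 tip x 0.0035 | F x -4.7 y -0.8 z -1.2 open 0.0139 Tq [-0.08  0.78  0.06]
t 20.525 pos [0.5438 0.0747 0.0398] yaw -173.8047844372288 z [-0.0025 -0.0003 -1.    ] F [-5.99   -0.5936 -1.8606] open 0.013998362399860386 q [ 0.0011  0.0749  1.9311 -0.0003  1.1381 -1.6777]
```

View pics/p7c.png

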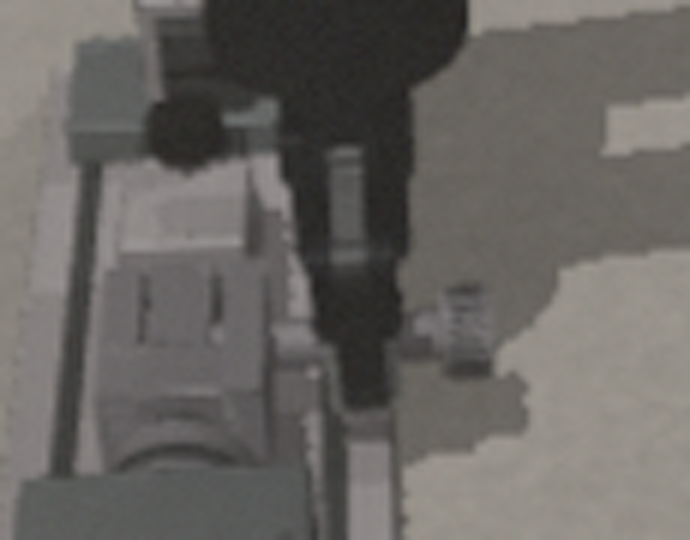

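>>> drive_tool(moves=[0,0,0,0.00099,0.00011,0,1,0,0,0,0.00099,0.00011,0,1,0,0,0,0,0,0,1,0,0,0,0,0,0,1,0,0,0,0,0,0,1])

```text
t: 21.15
tool_pos: [0.5467, 0.075, 0.0401]
tool_rot: [0.17, -3.137, -0.0]
contact_force: [-2.3, -0.5, -3.9]
opening: 0.0142
```

```bash
python3 -c "
from h import *
st()"
```

```text
t 21.15 fork frame: TCP x -0.0500 y -0.0002 z(axis) -0.0003 tip x 0.0064 | F x -2.3 y -0.2 z -3.9 open 0.0142 Tq [-0.11  0.45 -0.01]
```

>>> drive_tool(moves=[0,0,0,0.00099,0.00011,0,1,0,0,0,0.00099,0.00011,0,1,0,0,0,0.00099,0.00011,0,1,0,0,0,0,0,0,1,0,0,0,0,0,0,1])

```text
t: 21.78
tool_pos: [0.5498, 0.0754, 0.0402]
tool_rot: [-0.17, 3.137, 0.0]
contact_force: [-1.5, -0.8, -4.8]
opening: 0.0144
```

>>> drive_tool(moves=[0,0,0,0.00099,0.00011,0,1,0,0,0,0.00099,0.00011,0,1,0,0,0,0.00099,0.00011,0,1,0,0,0,0,0,0,1,0,0,0,0,0,0,1])

```text
t: 22.4
tool_pos: [0.5529, 0.0757, 0.0404]
tool_rot: [-0.17, 3.137, -0.0]
contact_force: [-1.9, -0.9, -4.7]
opening: 0.0141
```

```bash
python3 -c "
from h import *
st();side('p8')"
```

```text
t 22.40 fork frame: TCP x -0.0438 y -0.0002 z(axis) -0.0000 tip x 0.0126 | F x -2.0 y -0.7 z -4.7 open 0.0141 Tq [-0.    0.35  0.01]
t 22.45 pos [0.5529 0.0757 0.0404] yaw -173.80845939174287 z [ 0.0002 -0.     -1.    ] F [-1.5204  0.228  -5.9204] open 0.013813977074115781 q [ 0.0027  0.0928  1.9109 -0.      1.1377 -1.6761]
```

View pics/p8c.png

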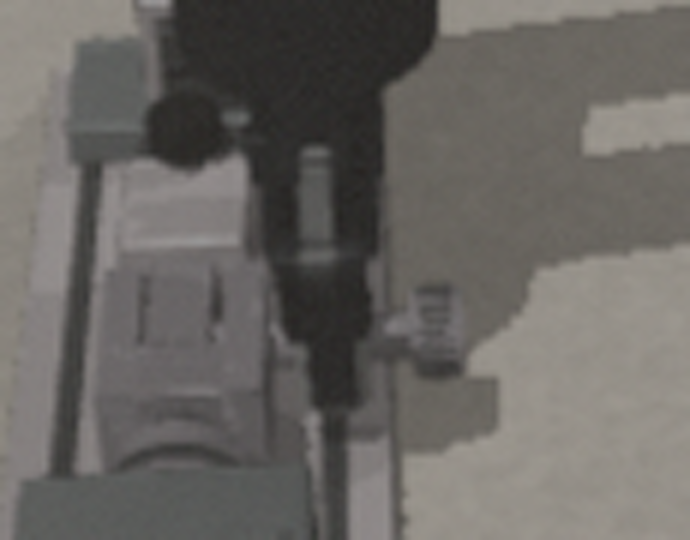

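>>> drive_tool(moves=[0,0,0,0.00149,0.00016,0,1,0,0,0,0.00149,0.00016,0,1,0,0,0,0.00149,0.00016,0,1,0,0,0,0,0,0,1,0,0,0,0,0,0,1])

```text
t: 23.08
tool_pos: [0.5575, 0.0762, 0.0404]
tool_rot: [-0.17, 3.136, -0.0]
contact_force: [-1.3, -0.3, -5.1]
opening: 0.0144
```

>>> drive_tool(moves=[0,0,0,0.00099,0.00011,0,1,0,0,0,0.0005,5e-05,0,1,0,0,0,0,0,0,1,0,0,0,0,0,0,1,0,0,0,0,0,0,1])

```text
t: 23.7
tool_pos: [0.5589, 0.0764, 0.0404]
tool_rot: [-0.17, 3.137, -0.0]
contact_force: [-0.6, 0.2, -3.6]
opening: 0.014
```

```bash
python3 -c "
from h import *
st();snap('p9')"
```

```text
t 23.70 fork frame: TCP x -0.0378 y -0.0001 z(axis) -0.0000 tip x 0.0186 | F x -0.6 y 0.3 z -3.6 open 0.0140 Tq [0.01 0.27 0.07]
t 23.75 pos [0.5589 0.0764 0.0404] yaw -173.80874750842474 z [ 0.0004  0.     -1.    ] F [-1.2051 -0.8938 -4.7115] open 0.014159914907073247 q [ 0.0038  0.1061  1.8964  0.      1.1388 -1.675 ]
```

View pics/p9_wrist.png

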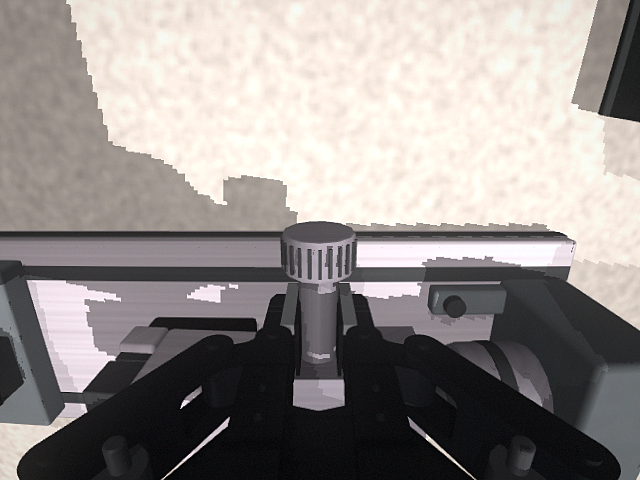

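The pin passes through the near ear and the tang, with its nose about 6 mm into the far ear and low forces. Regrasping closer to the head.

>>> drive_tool(moves=[0,0,0,0,0,0,0.7,0,0,0,0,0,0,0.7,0,0,0,-0.00497,-0.00054,0,0.7,0,0,0,-0.00497,-0.00054,0,0.7,0,0,0,0,0,0,0.7])

```text
t: 24.38
tool_pos: [0.5483, 0.0753, 0.0402]
tool_rot: [0.17, -3.137, -0.0]
contact_force: [-0.2, 0.5, 0.3]
opening: 0.0253
```

```bash
python3 -c "
from h import *
st();snap('p10',('wrist','side'))"
```

```text
t 24.38 fork frame: TCP x -0.0484 y -0.0001 z(axis) -0.0002 tip x 0.0080 | F x -0.2 y 0.6 z 0.3 open 0.0253 Tq [-0.06 -0.    0.01]
t 24.475 pos [0.5487 0.0753 0.0403] yaw -173.80942476695174 z [ 0.0002  0.     -1.    ] F [-0.3742 -0.2595 -0.3228] open 0.02594961067207501 q [ 0.002   0.0834  1.9209  0.      1.1371 -1.6769]
```

View pics/p10_wrist.png

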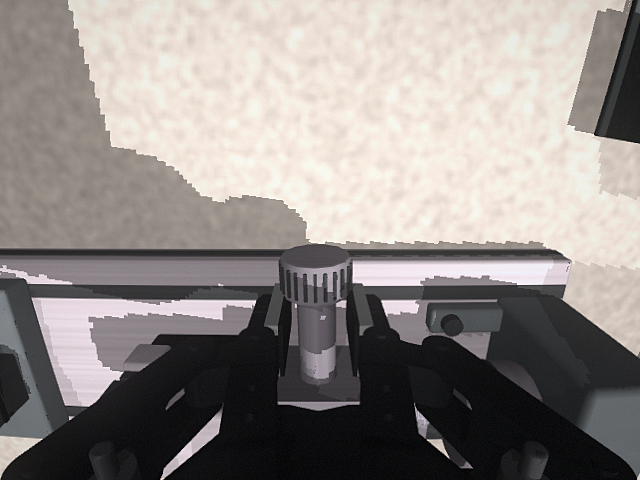

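>>> drive_tool(moves=[0,0,0,0,0,0,1,0,0,0,0,0,0,1,0,0,0,0,0,0,1,0,0,0,0.00099,0.00011,0,1,0,0,0,0.00099,0.00011,0,1], newtons=50)

```text
t: 25.1
tool_pos: [0.5494, 0.0752, 0.0402]
tool_rot: [0.17, -3.133, 0.001]
contact_force: [-7.1, -3.4, 7.0]
opening: 0.0144
```

```bash
python3 -c "
from h import *
st()"
```

```text
t 25.10 fork frame: TCP x -0.0473 y -0.0003 z(axis) -0.0002 tip x 0.0091 | F x -7.4 y -2.6 z 7.0 open 0.0144 Tq [-0.43  1.02 -0.01]
```

>>> drive_tool(moves=[0,0,0,0.00099,0.00011,0,1,0,0,0,0.00099,0.00011,0,1,0,0,0,0.00099,0.00011,0,1,0,0,0,0,0,0,1,0,0,0,0,0,0,1])

```text
t: 25.72
tool_pos: [0.5514, 0.0753, 0.0402]
tool_rot: [0.17, -3.13, 0.002]
contact_force: [-10.7, -3.2, 10.1]
opening: 0.0143
```

```bash
python3 -c "
from h import *
st()"
```

```text
t 25.73 fork frame: TCP x -0.0453 y -0.0004 z(axis) -0.0002 tip x 0.0111 | F x -11.0 y -2.0 z 10.1 open 0.0143 Tq [-0.53  1.54 -0.05]
```

The tool is pressed upward 10 N, so the pin sits low in the hole after the regrasp. Relieving by raising.

>>> drive_tool(moves=[0,0,0,0,0,0.0007,1,0,0,0,0,0,0.0007,1,0,0,0,0,0,0,1,0,0,0,0,0,0,1,0,0,0,0,0,0,1])

```text
t: 26.35
tool_pos: [0.5533, 0.0759, 0.0411]
tool_rot: [0.17, -3.136, -0.0]
contact_force: [-2.2, -1.9, -3.0]
opening: 0.0143
```

```bash
python3 -c "
from h import *
st();snap('p11',('wrist',));side('p11b')"
```

```text
t 26.35 fork frame: TCP x -0.0433 y -0.0000 z(axis) 0.0007 tip x 0.0131 | F x -2.4 y -1.7 z -3.0 open 0.0143 Tq [-0.29  0.36 -0.04]
t 26.4 pos [0.5533 0.0759 0.0411] yaw -173.80510113359196 z [-0.0009  0.0001 -1.    ] F [-1.5077 -1.5429 -4.0958] open 0.014407462644268896 q [ 0.003   0.0934  1.9087  0.0002  1.1404 -1.676 ]
t 26.45 pos [0.5534 0.0759 0.0412] yaw -173.80516161319903 z [-0.0008  0.0001 -1.    ] F [-1.7018 -0.4907 -4.0362] open 0.014448417946385373 q [ 0.003   0.0934  1.9087  0.0002  1.1403 -1.676 ]
```

View pics/p11bc.png

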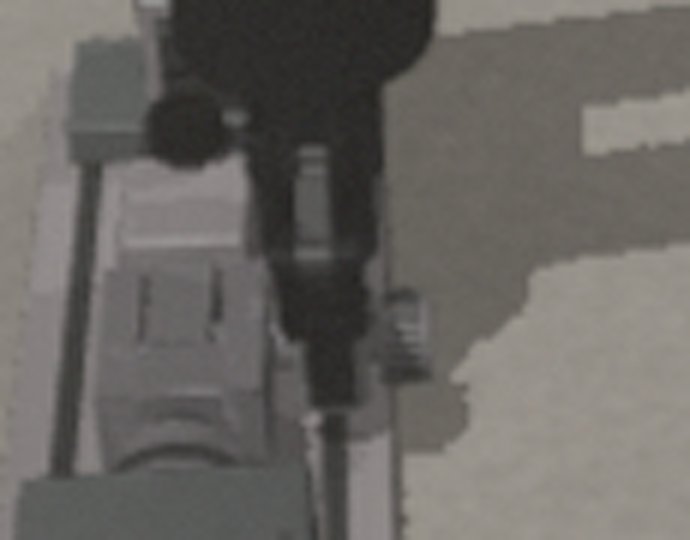

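View pics/p11_wrist.png

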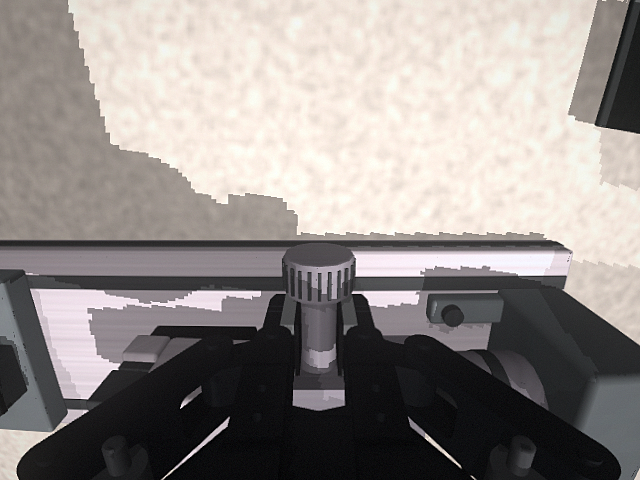

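Freed; forces are back to the weight. Advancing.

>>> drive_tool(moves=[0,0,0,0.00099,0.00011,0,1,0,0,0,0.00099,0.00011,0,1,0,0,0,0.00099,0.00011,0,1,0,0,0,0,0,0,1,0,0,0,0,0,0,1])

```text
t: 27.08
tool_pos: [0.5566, 0.0762, 0.0415]
tool_rot: [0.17, -3.137, -0.0]
contact_force: [-2.2, -0.3, -6.0]
opening: 0.0141
```

```bash
python3 -c "
from h import *
st()"
```

```text
t 27.07 fork frame: TCP x -0.0401 y -0.0001 z(axis) 0.0011 tip x 0.0163 | F x -2.3 y -0.1 z -6.0 open 0.0141 Tq [-0.13  0.46 -0.01]
```

>>> drive_tool(moves=[0,0,0,0.00099,0.00011,0,1,0,0,0,0.00099,0.00011,0,1,0,0,0,0.00099,0.00011,0,1,0,0,0,0,0,0,1,0,0,0,0,0,0,1])

```text
t: 27.7
tool_pos: [0.5599, 0.0765, 0.0419]
tool_rot: [-0.17, 3.136, -0.0]
contact_force: [-1.6, -1.7, -5.7]
opening: 0.0138
```

```bash
python3 -c "
from h import *
st()"
```

```text
t 27.70 fork frame: TCP x -0.0367 y -0.0002 z(axis) 0.0015 tip x 0.0197 | F x -1.8 y -1.5 z -5.7 open 0.0138 Tq [-0.19  0.4  -0.01]
```

Shank is now entering the far ear (seat ≈ 25 mm from home). Release, rise over the head and go behind it with shut fingers.

>>> drive_tool(moves=[0,0,0,0,0,0,0.6,0,0,0,0,0,0,0.6,0,0,0,0,0,0.02,0.6,0,0,0,0,0,0.03,0.6,0,0,0,-0.015,-0.0016,0.01,0.6])

```text
t: 28.32
tool_pos: [0.548, 0.075, 0.1069]
tool_rot: [-0.169, 3.129, -0.0]
contact_force: [0.1, 0.5, -0.1]
opening: 0.0347
```

>>> drive_tool(moves=[0,0,0,-0.025,-0.0027,0,1,0,0,0,-0.02,-0.0022,0,1,0,0,0,0,0,0,1,0,0,0,0,0,0,1,0,0,0,0,0,0,1])

```text
t: 28.95
tool_pos: [0.5007, 0.07, 0.1024]
tool_rot: [-0.17, 3.136, -0.0]
contact_force: [-0.3, 0.6, -0.1]
opening: -0.0
```

```bash
python3 -c "
from h import *
st();snap('p12',('wrist',));side('p12b')"
```

```text
t 28.95 fork frame: TCP x -0.0963 y -0.0002 z(axis) 0.0620 tip x -0.0399 | F x -0.2 y 0.7 z -0.1 open -0.0000 Tq [ 0.    0.01 -0.05]
t 29.0 pos [0.5005 0.07   0.1021] yaw -173.80847036564677 z [ 0.0008  0.     -1.    ] F [0.1532 0.1298 0.2127] open 1.113003212777334e-05 q [-0.0084 -0.1192  2.0046  0.0001  1.2554 -1.6873]
t 29.05 pos [0.5003 0.07   0.1019] yaw -173.8060399447979 z [ 0.0003  0.     -1.    ] F [ 0.5784 -0.4219 -0.1239] open -6.853166385433623e-05 q [-0.0084 -0.1191  2.0049  0.      1.2554 -1.6873]
```

View pics/p12bc.png

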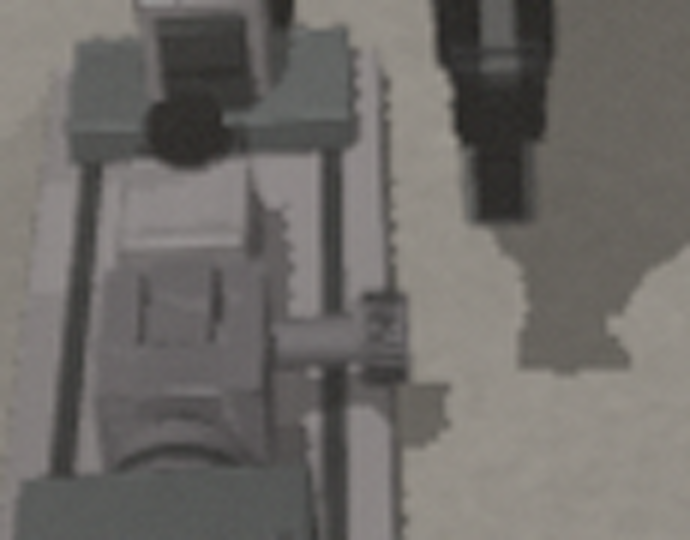

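View pics/p12_wrist.png

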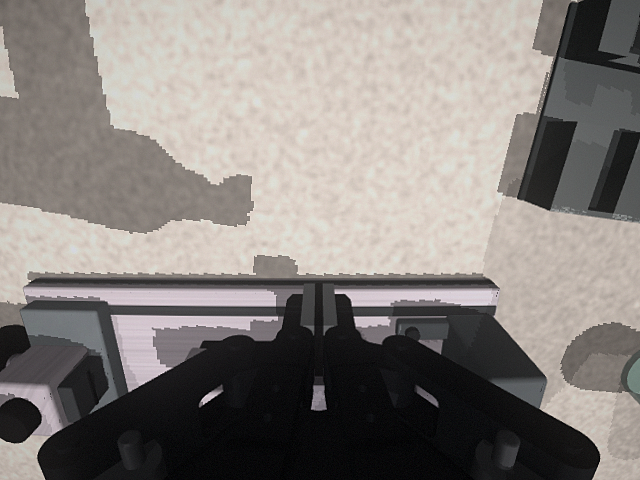

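>>> drive_tool(moves=[0,0,0,0,0,-0.015,1,0,0,0,0,0,-0.02,1,0,0,0,0,0,-0.013,1,0,0,0,0,0,-0.004,1,0,0,0,0,0,0,1])

```text
t: 29.68
tool_pos: [0.4996, 0.07, 0.0494]
tool_rot: [0.17, -3.136, -0.0]
contact_force: [0.3, -0.2, 1.0]
opening: 0.0001
```

>>> drive_tool(moves=[0,0,0,0.00398,0.00043,0,1,0,0,0,0.00398,0.00043,0,1,0,0,0,0.00398,0.00043,0,1,0,0,0,0.002,0.0002,0,1,0,0,0,0,0,0,1])

```text
t: 30.3
tool_pos: [0.5138, 0.0715, 0.0497]
tool_rot: [-0.17, 3.137, -0.0]
contact_force: [-0.6, -0.6, 0.0]
opening: -0.0002
```

```bash
python3 -c "
from h import *
st();snap('p13',('wrist',));side('p13b')"
```

```text
t 30.30 fork frame: TCP x -0.0831 y -0.0001 z(axis) 0.0093 tip x -0.0267 | F x -0.6 y -0.5 z 0.0 open -0.0002 Tq [ 0.05 -0.06  0.03]
t 30.35 pos [0.5136 0.0715 0.0497] yaw -173.80634823263375 z [-0.0002  0.     -1.    ] F [-0.1446  0.1026  0.0145] open -7.815949869974646e-05 q [-0.0052 -0.0122  2.0013  0.      1.1527 -1.6841]
t 30.4 pos [0.5135 0.0715 0.0496] yaw -173.8047568198779 z [-0.0003 -0.     -1.    ] F [-0.6584 -0.3609 -0.2079] open 0.00016871814646607803 q [-0.0053 -0.0122  2.0014 -0.      1.1527 -1.6842]
```

View pics/p13bc.png

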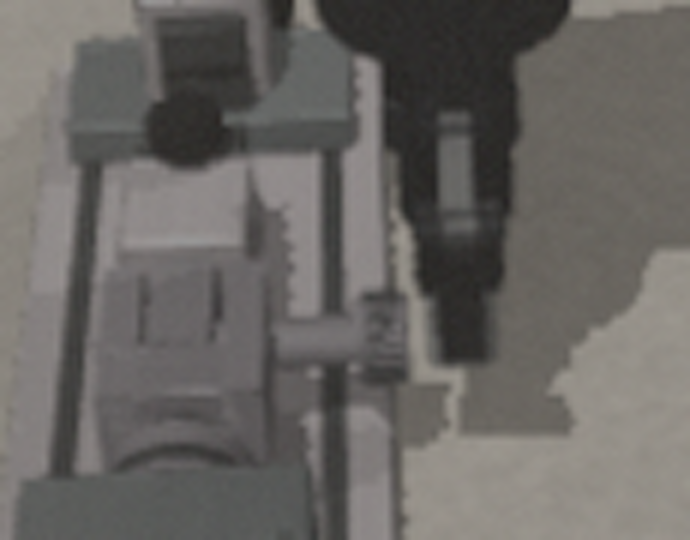

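>>> drive_tool(moves=[0,0,0,0.00199,0.00022,0,1,0,0,0,0.00199,0.00022,0,1,0,0,0,0.00199,0.00022,0,1,0,0,0,0.00149,0.00016,0,1,0,0,0,0.00149,0.00016,0,1])

```text
t: 31.02
tool_pos: [0.5203, 0.0723, 0.0489]
tool_rot: [0.17, -3.131, 0.001]
contact_force: [-9.0, -2.1, 4.5]
opening: -0.0002
```

```bash
python3 -c "
from h import *
st()"
```

```text
t 31.02 fork frame: TCP x -0.0765 y -0.0001 z(axis) 0.0085 tip x -0.0201 | F x -9.1 y -1.1 z 4.5 open -0.0002 Tq [-0.16  1.24  0.02]
```

>>> drive_tool(moves=[0,0,0,0.00149,0.00016,0,1,0,0,0,0.00149,0.00016,0,1,0,0,0,0.00149,0.00016,0,1,0,0,0,0,0,0,1,0,0,0,0,0,0,1])

```text
t: 31.65
tool_pos: [0.5262, 0.0729, 0.0493]
tool_rot: [0.17, -3.135, 0.0]
contact_force: [-4.5, -0.7, 2.5]
opening: 0.0002
```

```bash
python3 -c "
from h import *
st()"
```

```text
t 31.65 fork frame: TCP x -0.0706 y -0.0001 z(axis) 0.0089 tip x -0.0142 | F x -4.6 y -0.2 z 2.5 open 0.0002 Tq [-0.14  0.66 -0.01]
```

The pin slides under about 5–9 N. Continuing.

>>> drive_tool(moves=[0,0,0,0.00149,0.00016,0,1,0,0,0,0.00149,0.00016,0,1,0,0,0,0.00149,0.00016,0,1,0,0,0,0,0,0,1,0,0,0,0,0,0,1])

```text
t: 32.28
tool_pos: [0.5318, 0.0734, 0.0497]
tool_rot: [-0.17, 3.136, 0.0]
contact_force: [-1.4, -0.3, -0.5]
opening: -0.0001
```

```bash
python3 -c "
from h import *
st();side('p14b')"
```

```text
t 32.27 fork frame: TCP x -0.0650 y -0.0001 z(axis) 0.0093 tip x -0.0086 | F x -1.4 y -0.2 z -0.5 open -0.0001 Tq [-0.05  0.37  0.01]
t 32.325 pos [0.5318 0.0735 0.0497] yaw -173.80658775515207 z [ 0.0007  0.0001 -1.    ] F [-2.7366 -0.4908 -0.1368] open -0.0001930648373539589 q [-0.0014  0.0302  1.9585  0.0001  1.1521 -1.6804]
```

View pics/p14bc.png

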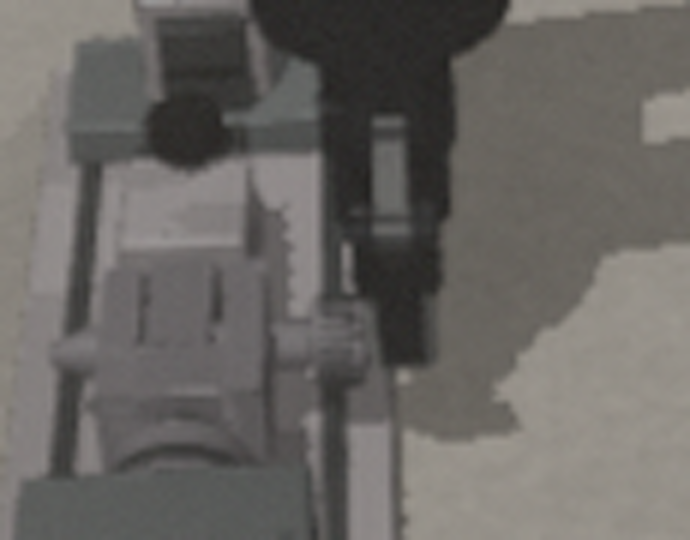

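The nose shows beyond the far ear at (52,352) in the crop. About 13 mm remain.

>>> drive_tool(moves=[0,0,0,0.00199,0.00022,0,1,0,0,0,0.00199,0.00022,0,1,0,0,0,0.00199,0.00022,0,1,0,0,0,0,0,0,1,0,0,0,0,0,0,1])

```text
t: 32.95
tool_pos: [0.5378, 0.0741, 0.0498]
tool_rot: [-0.17, 3.136, 0.0]
contact_force: [-2.0, -0.2, 0.1]
opening: 0.0001
```

```bash
python3 -c "
from h import *
st()"
```

```text
t 32.95 fork frame: TCP x -0.0589 y -0.0001 z(axis) 0.0094 tip x -0.0025 | F x -2.0 y 0.0 z 0.1 open 0.0001 Tq [-0.1   0.26 -0.02]
```

>>> drive_tool(moves=[0,0,0,0.00149,0.00016,0,1,0,0,0,0.00149,0.00016,0,1,0,0,0,0,0,0,1,0,0,0,0,0,0,1,0,0,0,0,0,0,1])

```text
t: 33.58
tool_pos: [0.5406, 0.0744, 0.0498]
tool_rot: [-0.17, 3.136, -0.0]
contact_force: [-1.7, -1.7, 0.5]
opening: -0.0
```

```bash
python3 -c "
from h import *
st();side('p15b')"
```

```text
t 33.58 fork frame: TCP x -0.0561 y -0.0001 z(axis) 0.0094 tip x 0.0003 | F x -1.8 y -1.5 z 0.5 open -0.0000 Tq [-0.15  0.35  0.  ]
t 33.625 pos [0.5406 0.0744 0.0497] yaw -173.80851157475138 z [ 0.0004  0.     -1.    ] F [-2.8295 -1.6531  0.0756] open -0.00023913987758864008 q [ 0.0004  0.0509  1.9371  0.      1.1532 -1.6785]
```

View pics/p15bc.png

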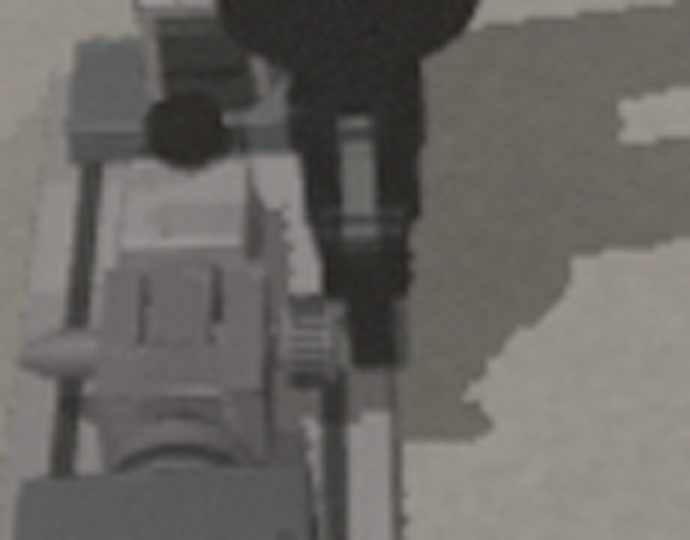

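>>> drive_tool(moves=[0,0,0,0.00099,0.00011,0,1,0,0,0,0.00099,0.00011,0,1,0,0,0,0.00099,0.00011,0,1,0,0,0,0,0,0,1,0,0,0,0,0,0,1])

```text
t: 34.25
tool_pos: [0.5436, 0.0747, 0.0497]
tool_rot: [-0.17, 3.137, 0.0]
contact_force: [-2.8, -0.5, 0.3]
opening: -0.0005
```

```bash
python3 -c "
from h import *
st()"
```

```text
t 34.25 fork frame: TCP x -0.0531 y -0.0001 z(axis) 0.0093 tip x 0.0033 | F x -2.9 y -0.2 z 0.3 open -0.0005 Tq [-0.21  0.45 -0.09]
```

>>> drive_tool(moves=[0,0,0,0.0007,8e-05,0,1,0,0,0,0.0007,8e-05,0,1,0,0,0,0,0,0,1,0,0,0,0,0,0,1,0,0,0,0,0,0,1])

```text
t: 34.88
tool_pos: [0.5449, 0.0749, 0.0497]
tool_rot: [-0.17, 3.137, -0.0]
contact_force: [-4.2, -1.2, 1.4]
opening: 0.0
```

```bash
python3 -c "
from h import *
st();side('p16b')"
```

```text
t 34.88 fork frame: TCP x -0.0518 y -0.0001 z(axis) 0.0093 tip x 0.0046 | F x -4.3 y -0.7 z 1.4 open 0.0000 Tq [-0.24  0.58 -0.03]
t 34.925 pos [0.5449 0.0749 0.0497] yaw -173.8070542098671 z [ 0.0002 -0.     -1.    ] F [-2.1622 -2.2474  0.3956] open 0.00020094587251021193 q [ 0.0013  0.061   1.9266 -0.      1.1538 -1.6776]
```

View pics/p16bc.png

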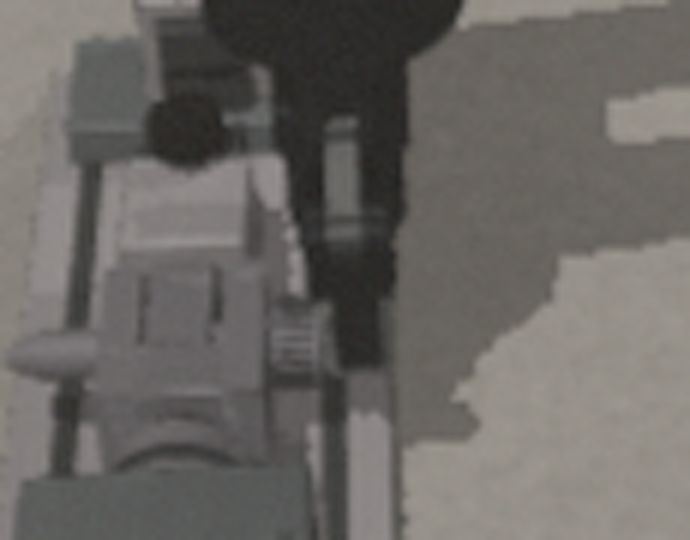

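>>> drive_tool(moves=[0,0,0,0.0006,7e-05,0,1,0,0,0,0.0006,7e-05,0,1,0,0,0,0,0,0,1,0,0,0,0,0,0,1,0,0,0,0,0,0,1])

```text
t: 35.55
tool_pos: [0.5452, 0.0749, 0.0497]
tool_rot: [0.17, -3.135, 0.0]
contact_force: [-8.2, -2.5, 3.6]
opening: -0.0
```

```bash
python3 -c "
from h import *
st()"
```

```text
t 35.55 fork frame: TCP x -0.0515 y -0.0001 z(axis) 0.0093 tip x 0.0049 | F x -8.4 y -1.6 z 3.6 open -0.0000 Tq [-0.25  0.99 -0.07]
```

>>> drive_tool(moves=[0,0,0,0.0006,7e-05,0,1,0,0,0,0.0006,7e-05,0,1,0,0,0,0,0,0,1,0,0,0,0,0,0,1,0,0,0,0,0,0,1])

```text
t: 36.17
tool_pos: [0.5452, 0.0749, 0.0496]
tool_rot: [0.17, -3.131, 0.001]
contact_force: [-11.5, -1.7, 7.8]
opening: 0.0001
```

```bash
python3 -c "
from h import *
st()"
```

```text
t 36.17 fork frame: TCP x -0.0515 y -0.0002 z(axis) 0.0092 tip x 0.0049 | F x -11.6 y -0.5 z 7.8 open 0.0001 Tq [-0.45  1.73 -0.03]
```

The force rises with no further motion at TCP x = −0.0515 (the predicted home position). Backing off and checking.

>>> drive_tool(moves=[0,0,0,-0.005,-0.0005,0,1,0,0,0,-0.012,-0.0013,0,1,0,0,0,-0.02,-0.002,0.02,1,0,0,0,-0.03,-0.0032,0.04,1,0,0,0,-0.03,-0.003,0.05,1])

```text
t: 36.8
tool_pos: [0.4485, 0.0652, 0.1597]
tool_rot: [0.17, -3.136, -0.001]
contact_force: [1.3, -0.5, 0.7]
opening: -0.0005
```

>>> drive_tool(moves=[0,0,0,-0.02,0,0.02,1,0,0,0,-0.01,0,0,1,0,0,0,0,0,0,1,0,0,0,0,0,0,1,0,0,0,0,0,0,1])

```text
t: 37.42
tool_pos: [0.4201, 0.0652, 0.1785]
tool_rot: [0.17, -3.135, -0.0]
contact_force: [0.5, -1.1, 0.0]
opening: 0.0001
```

```bash
python3 -c "
from h import *
import pickle
st();side('f1');snap('f1',('wrist','top'))
o,im=pickle.load(open('pics/f1_top.pkl','rb'));crop(im,225,125,200,90,4,'f1t')"
```

```text
t 37.42 fork frame: TCP x -0.1770 y 0.0037 z(axis) 0.1381 tip x -0.1206 | F x 0.4 y -1.2 z 0.0 open 0.0001 Tq [ 0.01 -0.02  0.03]
t 37.475 pos [0.4202 0.0652 0.1788] yaw -173.81135247935524 z [-0.0018  0.0001 -1.    ] F [-0.5078  0.1022  0.3482] open -7.762136578749023e-05 q [-0.0216 -0.422   2.114   0.      1.4514 -1.7004]
t 37.575 pos [0.4203 0.0652 0.1791] yaw -173.80820849951326 z [-0.0012  0.0001 -1.    ] F [-0.5125  0.3539 -0.454 ] open 0.00021866238853503425 q [-0.0215 -0.4227  2.1138  0.      1.4517 -1.7004]
```

View pics/f1c.png

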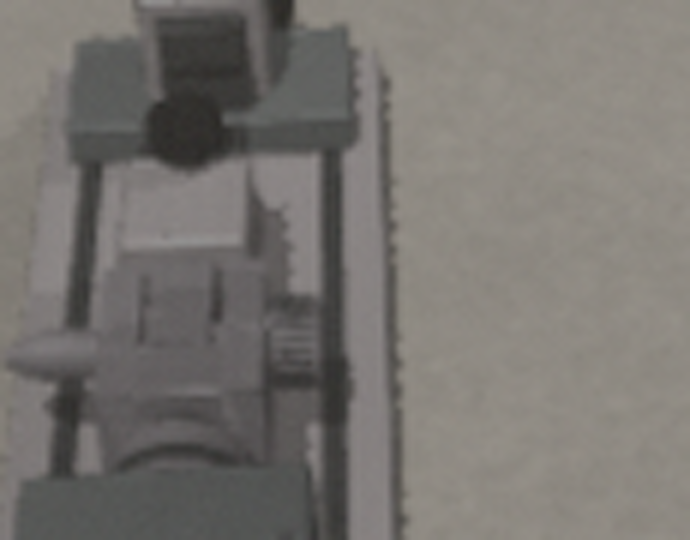

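View pics/f1t.png

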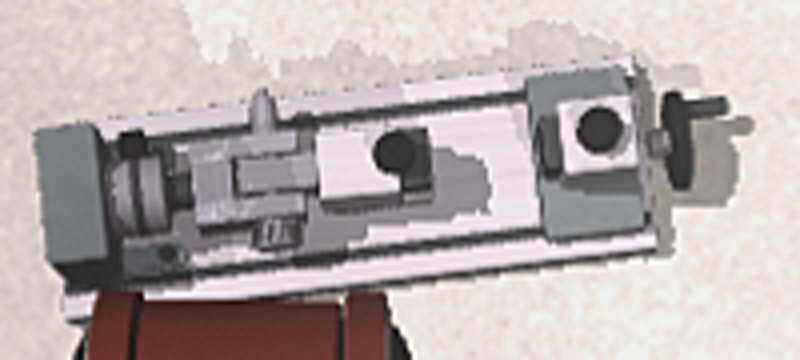

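View pics/f1_wrist.png

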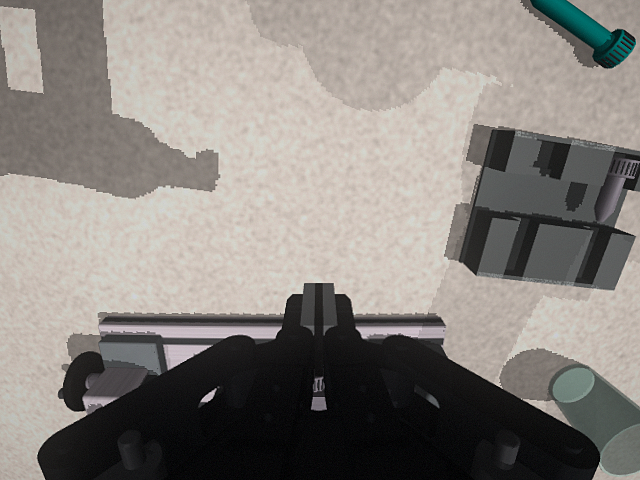

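Run:
```python
from h import *
np.set_printoptions(precision=2,suppress=True)
T,S=fixed()
y=np.radians(6.2);ux=np.array([np.cos(y),np.sin(y),0]);uz=np.array([0,0,1]);f=np.r_[.5964,.0806,.059]
for n,d in(('tip seated',.0555),('tip 3mm short',.0525),('head end',-.0405),('ear far top mid',None)):
    P=f+d*ux-.0007*uz if d else f+.0245*ux+.018*uz
    print(n,'side crop',(proj(S,P)[0]-[215,205])*6+2.5,'top crop',(proj(T,P)[0]-[225,125])*4+1.5)
```

```text
tip seated side crop [  1.73 361.16] top crop [257.37  88.05]
tip 3mm short side crop [ 11.72 360.56] top crop [257.94  92.97]
head end side crop [318.8  342.23] top crop [275.91 247.32]
ear far top mid side crop [ 98.15 306.33] top crop [261.03 131.56]
```

All views agree with a seated pin: the tip is at top-crop row 88 (predicted 88.05, against 93 if it were 3 mm short). The head lies on the ear with no gap, and the tang is in the fork. The robot is clear. Handing in.

```bash
python3 -c "
from station import ctrl
print(ctrl.finish_job())"
```

```text
the job is handed in; nothing more can be done
None
```

The grip is on the rest with its tang between the ears, and the long pin is through both ears and the eye with its head against the near ear. I handed the job in at about 37.6 s; finishing gives no verdict.

**What I did:**
- I placed the grip on the rest; just before I let it go, the eye measured within about 0.3 mm of the fork axis.
- I fed the pin in by feel, holding the shank, then regrasped nearer the head. I pushed it the last 25 mm on the head with shut fingers, stopping when the force rose with no further motion.
- The highest horizontal tool force I read was about 12 N. Right after the regrasp the pin also pressed down on the fork (about 10 N up on the tool); raising the tool 1.4 mm cleared that.

**Last checks:**
- **Head home:** the fingers stopped where a seated head should put them, and the top view puts the tip where it should be when seated. No gap shows at the ear.
- **Robot clear:** it touches nothing; the measured contact force was near zero.
- **Left alone:** the short pin and the beaker still stood in place in the last views. I never went near the bottle, but I did not measure any of the three again.

**Disagreements:**
- The first top-camera estimate of the fork was about 4 mm off the wrist-camera one, so I used the wrist figure.
- The side camera reads about 1 px off. Its tip position falls between seated and 3 mm short, and I put that down to the same offset.
- I did not measure the eye's final position again after the pin went in.

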